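# Sort a mixed-up glasswasher rack by kind

## Task

The rack is unloaded column by column, one kind to a column, but the four pieces of the front row stand in the wrong columns: move them so that mug, beaker, cup and glass each stand on the rack floor squarely in line with their own twin in the back row, at the same spot of the compartment and handles pointing the same way. Every compartment is full, so stand a piece on the blue drip mat to make room. Leave the back row alone and tip nothing over.

Things in the scene. Friction and masses are not known exactly. Their poses are not given: they have to be found in the camera images.
- mug_mid (a point): navy mug with handle, mouth down, front row; straight round body 70 mm across, 88 high; handle 14 thick, standing out 32 mm towards its own -y (103 overall). 0.29 kg. Point: centre of the round body, 44 mm over its foot, z up. Squared up with the rack within 3 degrees; grip across its own x
- beaker_mid (a point): navy beaker WITHOUT handle, mouth down, front row; straight sides, 70 mm across, 88 high. 0.29 kg. Point: its centre, 44 mm over its foot, z up. Squared up with the rack within 3 degrees; grip across its own x
- cup_mid (a point): small white porcelain cup, mouth down, front row, 58 mm high; round body 71 mm across at the foot, about 64 half-way up, 50 at the top; handle 10 thick, standing out 27 mm towards its own -y (97 overall). 0.15 kg. Point: centre of the round body, 29 mm over its foot, z up. Squared up with the rack within 3 degrees; grip across its own x
- glass_mid (a point): clear tumbler glass, mouth down, front row; 66 mm across at its widest, 94 high. 0.16 kg. Point: its centre, 47 mm over its foot, z up. Squared up with the rack within 3 degrees; grip across its own x
- mug_twin_mid (a point): navy mug with handle in the back row, same kind, size and way round as the mug to be moved; point: centre of its round body, half-way up. Its axes are the rack's: x to the back, y to the left along the row. The mug's place is 129 mm from here towards -x. Stays put
- beaker_twin_mid (a point): navy beaker without handle in the back row, same kind, size and way round as the beaker to be moved; point: centre of its round body, half-way up. Its axes are the rack's: x to the back, y to the left along the row. The beaker's place is 129 mm from here towards -x. Stays put
- cup_twin_mid (a point): white cup in the back row, same kind, size and way round as the cup to be moved; point: centre of its round body, half-way up. Its axes are the rack's: x to the back, y to the left along the row. The cup's place is 129 mm from here towards -x. Stays put
- glass_twin_mid (a point): clear glass in the back row, same kind, size and way round as the glass to be moved; point: centre of its round body, half-way up. Its axes are the rack's: x to the back, y to the left along the row. The glass's place is 129 mm from here towards -x. Stays put
- rack: fixed grey rack, 262 mm (x, front to back) by 488 (y, to the left). Origin: centre of its underside. Compartment centres x = -64.5 (front), +64.5 (back), y = -181.5, -60.5, 60.5, 181.5 mm; each 126 x 118 mm clear. Floor grid 10 mm over the worktop, dividers to 28, outer walls to 36, corner posts to 40. Body plus handle is centred in its compartment
- mat: fixed blue ribbed drip mat, 180 mm (x) by 160 mm (y), 6 mm thick, lying free on the worktop left of the rack; origin: centre of its underside. The free spot: room for one piece at its middle

How it is judged:
By the outcome, as a careful person would: the job done as asked, in the order asked, and still so for the second after the job is handed in, with the robot touching nothing.
It also fails if it takes over 120 s, if anything falls off the work surface, if the arm or the gripper's body presses on something with over 40 N, if the wrist force passes 120 N, or if a joint passes its speed limit or range.

## Robot

A 6-joint arm with a two-finger parallel gripper is mounted at the origin on a cart in front of the work surface, level with it; the furniture and walls round the work are solid. World frame = base frame: x ahead of the robot, y to its left, z up, the work surface at z = 0. Lengths are in m, angles in rad, forces in N, time in s.
With the tool pointing down it reaches from about 0.375 to 0.975 m from the base axis. Payload 3.8 kg.
Tool frame: the origin (TCP) lies on the centre line of the jaws, within the pads' length; the fingertips stand 22 mm ahead of it and the grasp point (between the pads) lies 3 mm ahead of it; z points along the fingers, x is the direction in which the jaws open and shut, and the axes are right-handed (so a half turn about z gives the same grasp; the last joint's range is limited). The gripper opens to 85 mm and grips with 20 to 120 N. Pads are 22 mm wide; open, the fingers measure 114 mm over their backs; the gripper's body (76 mm by 85 mm) begins 54 mm behind the grasp point. The pads swing forward as they close: fully open they stand 13 mm farther back than shut.
Start: joints at [1.171, 0.264, 1.604, -0, 1.274, -0.037], TCP at [0.24, 0.631, 0.218] pointing down, gripper open.
Joint ranges: [-2.63, 2.63], [-0.94, 2.18], [0.31, 2.57], [-1.31, 4.45], [0, 2.66], [-2.55, 2.55]. Speed limits (rad/s): [2.57, 2.57, 3.14, 3.14, 3.14, 3.14].

## Interface

Orientations are given as a rotation vector (axis times angle).
In Python, from workcell import bot, viewer gives the robot as it stands.
- The arm moves only by the tool move_arm, never from a script. Its argument "series" is text: rows parted by semicolons, each of 7 numbers parted by spaces: the turn, a rotation vector about the tool's x, y, z scaled (see below), then the shift along the tool's x, y, z scaled (see below), then the opening, from -1 (shut) to 1 (fully open). A call has exactly 8 rows; each row is the pose to reach, as a shift and turn from the pose commanded when the call began, along the tool's axes at that moment; what a row does not reach only later rows make up. The controller multiplies each number of a shift by 100 mm and each number of a turn by 120 degrees. A row lasts 1/10 s, in which the tool goes at most 50 mm and 8.59 degrees, less where a joint would pass 70% of its speed; a pose out of reach is approached as far as the arm can. A call with a number of a shift or a turn outside -1 to 1 is refused whole. A call with a gripper value outside its range is refused whole. The fingers move at their own pace and stop on an object; "squeeze" is the grip in N (left out, the last holds). Time passes only in rows, so rows that repeat a pose let the fingers close, or fill a call up. It gives the time, the measured TCP pose, the force and the opening at its end, in the units of the state.
- bot.read_state(): the state, without advancing time (a new reading comes with each control period).
- viewer.read_camera(name): name is "scene" or "top" or "wrist"; returns a dict with "pixels" (384x512x3 uint8, red, green, blue), "K" (3x3 intrinsics, pixels), "world_to_cam" (4x4, takes a point from world to camera coordinates); the wrist camera has in their place "mount" (4x4, takes a point from camera to tool coordinates, whose origin is the TCP and whose axes are the tool frame's). Camera axes: x right, y up, looking along -z (the intrinsics and any distortion apply to the point x, -y, -z); pixel columns grow to the right and rows downward; lengths in m; the calibration is good to about 2 mm. A picture is of the moment at which its call begins: read the wrist's pose just before it. There is no depth.
- bot.finish_job(): hands the job in, once; it reports no verdict.
The state is a dict: "time": time; "q": joint angles; "joint_vel": joint speeds; "joint_torque": joint torques, N m; "tool_pos": TCP position; "tcp_rot": TCP orientation; "wrist_force": force on the tool from outside, world axes, zero at the start; "torque": the same for the moment, N m; "width": opening from 0.0 (shut) to 1.0 (fully open).
Only numpy, scipy, OpenCV 4.12 (cv2) and the standard library are available. Lean on these libraries where they do the work, as an engineer would, in place of code of your own. Each camera call takes 0.05 s, during which the arm holds its last target.

## Working session

There is one attempt and no reset: what is moved stays moved. The work goes in short steps, Python scripts to look and compute and a tool call to move; the robot and the scene stay as the last step left them, time stands still between calls to the robot, and variables do not carry over. Pictures are saved under pics/ and viewed, and the job is handed in when it is done.

Besides the shell and the picture viewer there is one more tool, called after "Request:" as name(argument=value, ...) on one line, values as JSON. move_arm: Moves the arm, as the interface text tells. Its arguments: {"type":"object","properties":{"series":{"type":"string"},"squeeze":{"type":"number"}},"required":["series"]}

```bash
mkdir -p pics; ls; python3 - <<'E'
from workcell import bot, viewer
import cv2,numpy as np
s=bot.read_state(); print({k:np.round(v,4).tolist() for k,v in s.items()})
for n in ["scene","top","wrist"]:
    c=viewer.read_camera(n); cv2.imwrite(f"pics/{n}0.png",c["pixels"][:,:,::-1])
    print(n,{k:np.round(v,4).tolist() for k,v in c.items() if k!="pixels"})
E
```

```text
pics
{'time': 0.0, 'q': [1.1711, 0.2648, 1.6054, 0.0, 1.2737, -0.0369], 'joint_vel': [-0.0014, 0.0, 0.0008, 0.0013, -0.0008, -0.0009], 'joint_torque': [0.0001, -51.5106, -36.7312, 0.0003, 0.013, -0.0], 'tool_pos': [0.2392, 0.6303, 0.217], 'tcp_rot': [2.5847, 1.7835, -0.0031], 'wrist_force': [0.1044, -0.8485, 0.4731], 'torque': [-0.0222, -0.0002, -0.0299], 'width': 0.9984}
scene {'K': [[401.1277, 0.0, 255.6402], [0.0, 401.1277, 195.3045], [0.0, 0.0, 1.0]], 'world_to_cam': [[0.8182, -0.5748, -0.0085, -0.3792], [0.3747, 0.522, 0.7662, -0.3009], [-0.436, -0.6302, 0.6425, -0.7355], [0.0, 0.0, 0.0, 1.0]]}
top {'K': [[358.1192, 0.0, 259.7265], [0.0, 358.1192, 191.1383], [0.0, 0.0, 1.0]], 'world_to_cam': [[0.0264, -0.9993, -0.0274, 0.0628], [0.9984, 0.0249, 0.0512, -0.5442], [-0.0505, -0.0287, 0.9983, -0.9699], [0.0, 0.0, 0.0, 1.0]]}
wrist {'K': [[309.8853, 0.0, 253.6669], [0.0, 309.8853, 195.8925], [0.0, 0.0, 1.0]], 'mount': [[1.0, -0.0005, -0.0014, -0.0004], [-0.0009, -0.9472, -0.3206, -0.0826], [-0.0011, 0.3206, -0.9472, -0.1552], [0.0, 0.0, 0.0, 1.0]]}
```

View pics/scene0.png

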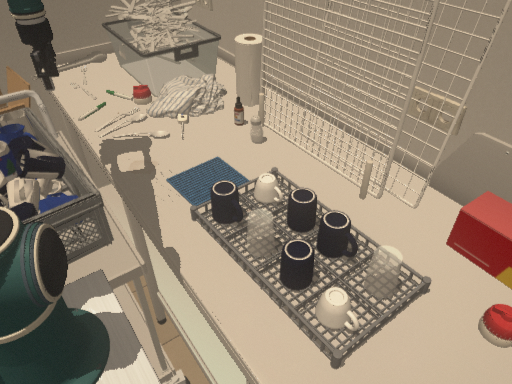

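View pics/top0.png

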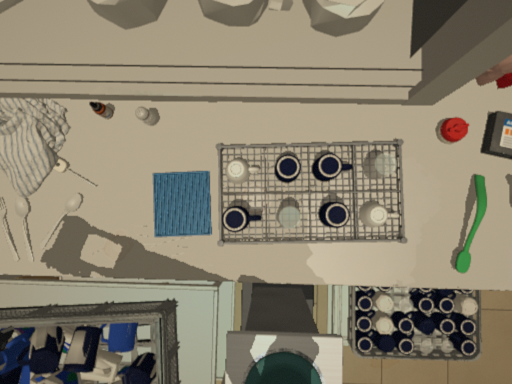

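View pics/wrist0.png

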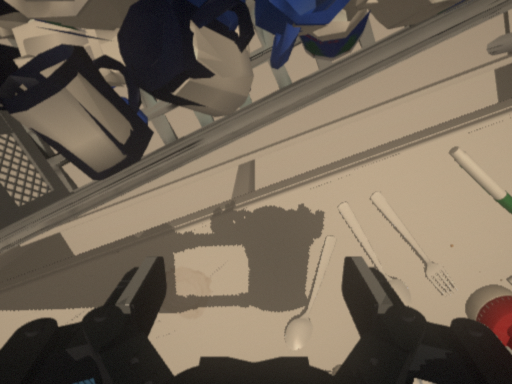

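The top view shows the back row from the left as cup (236,168), beaker (288,167), mug (328,167) and glass (385,163). The front row is mug (236,218), glass (289,215), beaker (335,214) and cup (376,214). The mat is at about (182,203). This is a single 4-cycle: mug→mat, cup→col 1, glass→col 4, beaker→col 2, mug→col 3. I'll enlarge the picture and measure.

```bash
cat > h.py <<'E'
import numpy as np, cv2
from scipy.spatial.transform import Rotation as R
from workcell import bot, viewer
def grab(n):
    s=bot.read_state(); c=viewer.read_camera(n)
    if n=="wrist":
        T=np.eye(4);T[:3,:3]=R.from_rotvec(s["tcp_rot"]).as_matrix();T[:3,3]=s["tool_pos"]
        c2w=T@c["mount"]
    else: c2w=np.linalg.inv(c["world_to_cam"])
    return c["pixels"],c["K"],c2w
def ray(uv,K,c2w,z):
    uv=np.atleast_2d(np.asarray(uv,float))
    d=np.c_[(uv[:,0]-K[0,2])/K[0,0],-(uv[:,1]-K[1,2])/K[1,1],-np.ones(len(uv))]@c2w[:3,:3].T
    o=c2w[:3,3]; return o+d*((z-o[2])/d[:,2])[:,None]
def proj(P,K,c2w):
    P=np.atleast_2d(P); q=(P-c2w[:3,3])@c2w[:3,:3]
    return np.c_[K[0,0]*q[:,0]/-q[:,2]+K[0,2], -K[1,1]*q[:,1]/-q[:,2]*1+K[1,2]]
E
python3 - <<'E'
from h import *
im,K,c=grab("top")
cv2.imwrite("pics/topz.png",cv2.resize(im[130:250,145:412,::-1],None,fx=2.95,fy=2.95,interpolation=cv2.INTER_CUBIC))
print(ray([[220,146],[400,141],[403,241],[221,243]],K,c,0.04).round(4))
m=cv2.inRange(cv2.cvtColor(im,cv2.COLOR_RGB2HSV),(95,120,60),(115,255,255));m[:,215:]=0
m[:150]=0;m[250:]=0
cs=max(cv2.findContours(m,0,2)[0],key=cv2.contourArea);r=cv2.minAreaRect(cs);print(r,ray(cv2.boxPoints(r),K,c,.006).round(4),ray(r[0],K,c,.006))
E
```

```text
[[ 0.6606  0.1867  0.04  ]
 [ 0.6844 -0.2949  0.04  ]
 [ 0.4192 -0.3045  0.04  ]
 [ 0.4     0.1757  0.04  ]]
((167.0, 183.5), (19.0, 16.0), 90.0) [[0.5838 0.3606 0.006 ]
 [0.5849 0.3155 0.006 ]
 [0.5317 0.3134 0.006 ]
 [0.5306 0.3585 0.006 ]] [[0.55771157 0.33698758 0.006     ]]
```

View pics/topz.png

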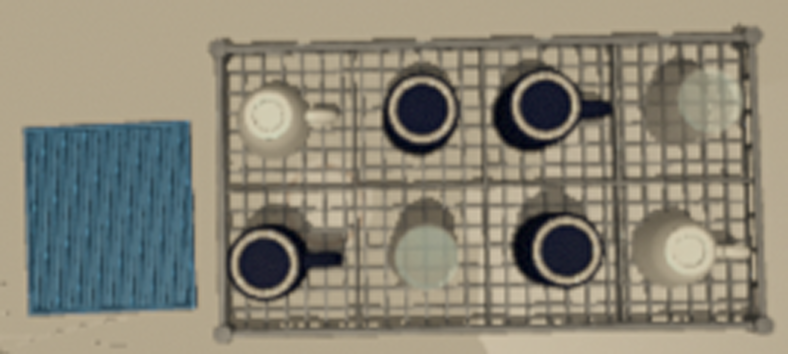

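Rack yaw is about 2.5°. I'll bring the wrist camera over the rack for a closer measurement, squaring up the tool on the way.

Request:
move_arm(series="0 0 0.07 -0.12 0.12 -0.12 1; 0 0 0.14 -0.25 0.25 -0.25 1; 0 0 0.21 -0.38 0.38 -0.38 1; 0 0 0.28 -0.5 0.5 -0.5 1; 0 0 0.35 -0.62 0.62 -0.62 1; 0 0 0.42 -0.75 0.75 -0.75 1; 0 0 0.49 -0.88 0.88 -0.88 1; 0 0 0.556 -1 1 -1 1")

```text
time: 1.0
tool_pos: [0.2978, 0.5012, 0.3188]
tcp_rot: [3.141, 0.059, -0.0]
wrist_force: [-0.2, 0.3, 0.4]
width: 0.996
```

Request:
move_arm(series="0 0 0 0.06 0.2 0 1; 0 0 0 0.15 0.5 0 1; 0 0 0 0.24 0.8 0 1; 0 0 0 0.45 1 0 1; 0 0 0 0.45 1 0 1; 0 0 0 0.45 1 0 1; 0 0 0 0.45 1 0 1; 0 0 0 0.45 1 0 1")

```text
time: 1.8
tool_pos: [0.3463, 0.4046, 0.318]
tcp_rot: [3.141, 0.071, -0.001]
wrist_force: [-0.5, -0.3, 1.6]
width: 1.001
```

Request:
move_arm(series="0 0 0 0.1 0.12 0 1; 0 0 0 0.2 0.25 0 1; 0 0 0 0.3 0.38 0 1; 0 0 0 0.4 0.5 0 1; 0 0 0 0.5 0.62 0 1; 0 0 0 0.6 0.75 0 1; 0 0 0 0.7 0.88 0 1; 0 0 0 0.8 1 0 1")

```text
time: 2.6
tool_pos: [0.432, 0.3066, 0.3184]
tcp_rot: [3.141, 0.068, 0.0]
wrist_force: [0.1, -0.0, -0.3]
width: 1.002
```

Request:
move_arm(series="0 0 0 0.1 0.12 0 1; 0 0 0 0.2 0.25 0 1; 0 0 0 0.3 0.38 0 1; 0 0 0 0.4 0.5 0 1; 0 0 0 0.5 0.62 0 1; 0 0 0 0.6 0.75 0 1; 0 0 0 0.7 0.88 0 1; 0 0 0 0.8 1 0 1")

```text
time: 3.4
tool_pos: [0.5163, 0.2102, 0.3184]
tcp_rot: [3.141, 0.068, 0.0]
wrist_force: [0.2, 0.6, 0.4]
width: 1.001
```

Request:
move_arm(series="0 0 0 0.02 0.12 0 1; 0 0 0 0.05 0.25 0 1; 0 0 0 0.08 0.38 0 1; 0 0 0 0.1 0.5 0 1; 0 0 0 0.12 0.62 0 1; 0 0 0 0.15 0.75 0 1; 0 0 0 0.18 0.88 0 1; 0 0 0 0.2 1 0 1")

```text
time: 4.2
tool_pos: [0.54, 0.1111, 0.3184]
tcp_rot: [3.141, 0.068, 0.0]
wrist_force: [0.6, 0.9, 1.3]
width: 1.001
```

Request:
move_arm(series="0 0 0 0.02 0.2 0 1; 0 0 0 0.04 0.4 0 1; 0 0 0 0.06 0.6 0 1; 0 0 0 0.08 0.8 0 1; 0 0 0 0.1 0.9 0 1; 0 0 0 0.1 0.9 0 1; 0 0 0 0.1 0.9 0 1; 0 0 0 0.1 0.9 0 1")

```text
time: 5.0
tool_pos: [0.5536, 0.0235, 0.3184]
tcp_rot: [-3.14, -0.069, 0.0]
wrist_force: [0.5, 0.2, -0.1]
width: 1.001
```

```bash
python3 - <<'E'
from h import *
im,K,c=grab("wrist"); print(bot.read_state()["tool_pos"],bot.read_state()["tcp_rot"],c[:3,3])
cv2.imwrite("pics/w1.png",im[:,:,::-1]); np.savez("w1.npz",im=im,K=K,c=c)
cv2.imwrite("pics/w1z.png",cv2.resize(im[:,:,::-1],(800,600),interpolation=cv2.INTER_CUBIC))
E
```

```text
[0.55355498 0.02355342 0.31834803] [-3.14044827e+00 -6.98519296e-02  1.90000248e-04] [0.54978374 0.1054955  0.47361656]
```

View pics/w1z.png

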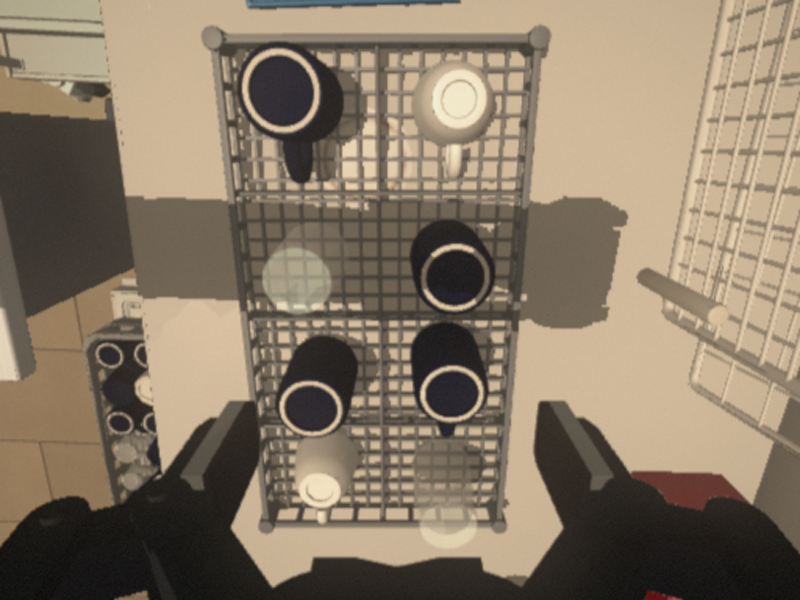

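The wrist view shows all eight pieces. At 800 px scale the front row is on the left: mug (282,90), glass (297,280), beaker (312,408), cup (320,490). The posts are at (213,39), (540,36), (499,525) and (266,525). Next I'll fit the rings, cup tops and posts.

```bash
cat > meas.py <<'E'
from h import *
def comps(mask,amin,amax):
    n,l,s,ce=cv2.connectedComponentsWithStats(mask.astype(np.uint8))
    out=[]
    for i in range(1,n):
        if amin<s[i,4]<amax:
            ct=max(cv2.findContours((l==i).astype(np.uint8),0,1)[0],key=len)
            if len(ct)>=5:
                e=cv2.fitEllipse(ct); 
                out.append((e,s[i,4],s[i,4]/(np.pi/4*e[1][0]*e[1][1]+1e-6)))
    return out
def navy(im,K,c,z=.098):
    im=cv2.resize(im,None,fx=3,fy=3,interpolation=cv2.INTER_CUBIC)
    v=im.max(2)
    o=[]
    for e,a,f in comps(v<75,2000,60000):
        if .85<f<1.2 and e[1][0]/e[1][1]>.75:
            u=(np.array(e[0])+.5)/3-.5; P=ray(u,K,c,z)[0]; o.append((u,P,np.array(e[1])/3))
    return o
def white(im,K,c,z=.068):
    im=cv2.resize(im,None,fx=3,fy=3,interpolation=cv2.INTER_CUBIC)
    v=im.min(2); o=[]
    for e,a,f in comps(v>185,800,30000):
        u=(np.array(e[0])+.5)/3-.5; P=ray(u,K,c,z)[0]; o.append((u,P,np.array(e[1])/3,f))
    return o
E
python3 - <<'E'
from meas import *
d=np.load("w1.npz");im,K,c=d["im"],d["K"],d["c"]
p=ray(np.array([[213,39],[540,36],[499,525],[266,525]])/1.5625-.2,K,c,.04)
print("posts",p.round(4),p.mean(0)); 
for a,b in((0,3),(1,2)): v=p[a]-p[b];print(np.degrees(np.arctan2(-v[0],v[1])),np.linalg.norm(v))
for a,b in((1,0),(2,3)): v=p[a]-p[b];print(np.degrees(np.arctan2(v[1],v[0])),np.linalg.norm(v))
for o in navy(im,K,c): print("navy",*[x.round(4) for x in o])
for o in white(im,K,c): print("white",*[np.round(x,4) for x in o])
t,Kt,ct=grab("top")
for o in navy(t,Kt,ct): print("tnavy",*[x.round(4) for x in o])
E
```

```text
posts [[ 0.4002  0.1776  0.04  ]
 [ 0.6602  0.1915  0.04  ]
 [ 0.682  -0.2921  0.04  ]
 [ 0.4226 -0.3037  0.04  ]] [ 0.54126493 -0.05669912  0.04      ]
2.671065922645465 0.4818311878536108
2.5903919173788195 0.4840463710155935
3.056098994732563 0.2603456682035441
2.5684225868577286 0.25965865618910267
navy [179.4726  57.6908] [0.4659 0.1374 0.098 ] [39.5788 44.5156]
navy [291.0435 177.1568] [0.6013 0.006  0.098 ] [34.0955 37.172 ]
navy [288.8211 251.7762] [ 0.6071 -0.099   0.098 ] [28.2032 32.6637]
navy [198.5301 261.1625] [ 0.4841 -0.119   0.098 ] [27.5426 32.3133]
white [293.2079  62.738 ] [0.5961 0.1405 0.068 ] [33.1823 36.1803] 0.498
white [293.3782  63.3654] [0.5964 0.1398 0.068 ] [19.9068 21.867 ] 1.0286
white [204.0141 313.3549] [ 0.4864 -0.2305  0.068 ] [19.4454 24.5189] 0.8023
```

```bash
cat >> meas.py <<'E'
YAW=np.radians(2.65);RC=np.array([.5413,-.0567])
def rk(P): 
    d=np.asarray(P)[:2]-RC; return 1000*np.array([np.cos(YAW)*d[0]+np.sin(YAW)*d[1],-np.sin(YAW)*d[0]+np.cos(YAW)*d[1]])
def wd(r):
    r=np.asarray(r)/1000.; return RC+np.array([np.cos(YAW)*r[0]-np.sin(YAW)*r[1],np.sin(YAW)*r[0]+np.cos(YAW)*r[1]])
E
python3 - <<'E'
from meas import *
d=np.load("w1.npz");im,K,c=d["im"],d["K"],d["c"]
for o in navy(im,K,c): print("navy",rk(o[1]).round(1))
for o in white(im,K,c): print("white",rk(o[1]).round(1))
def z(b,n,f=6):
    x0,y0,x1,y1=b; return cv2.resize(im[y0:y1,x0:x1,::-1],(400,300),interpolation=cv2.INTER_CUBIC)
a=np.vstack([np.hstack([z((250,30,330,90),0),z((175,280,255,340),0)]),np.hstack([z((150,150,230,210),0),z((245,290,325,350),0)])])
cv2.imwrite("pics/z1.png",a)
E
```

```text
navy [-66.4 197.4]
navy [62.8 59.8]
navy [ 63.7 -45.2]
navy [-60.1 -59.6]
white [ 63.9 194.5]
white [ 64.1 193.8]
white [ -62.9 -171.1]
```

View pics/z1.png

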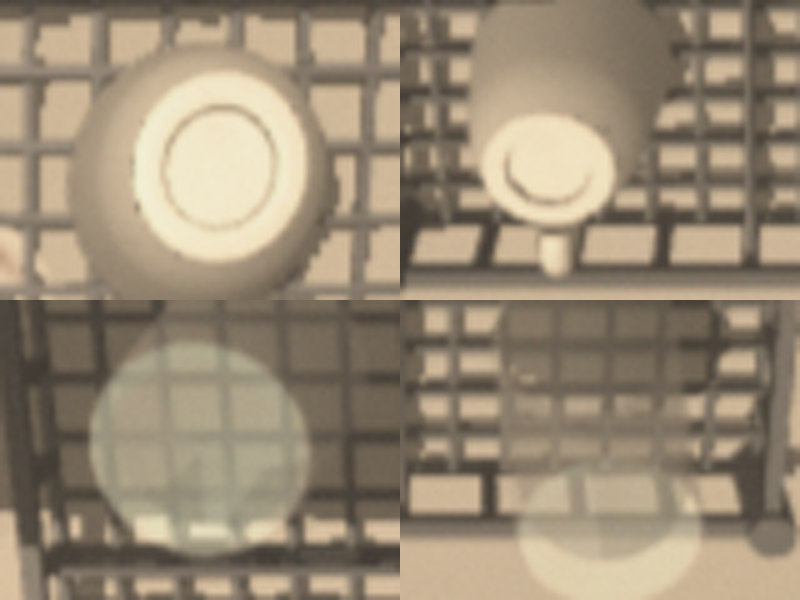

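```bash
python3 - <<'E'
from meas import *
d=np.load("w1.npz");im,K,c=d["im"],d["K"],d["c"]
for n,u,z in[("cuptwin",(293.8,62.8),.068),("cup",(204.1,313.3),.068),("glass",(189.6,179.3),.104),("glasstwin",(286.6,336),.104)]:
    P=ray(u,K,c,z)[0];print(n,rk(P).round(1),P.round(4))
t,Kt,ct=grab("top"); cv2.imwrite("pics/t2.png",cv2.resize(t[130:250,145:412,::-1],None,fx=2.95,fy=2.95,interpolation=cv2.INTER_CUBIC))
m=cv2.inRange(cv2.cvtColor(t,cv2.COLOR_RGB2HSV),(95,90,40),(120,255,220));m[:,212:]=0;m[:160]=0;m[245:]=0;m[:,:150]=0
m=cv2.morphologyEx(m,cv2.MORPH_CLOSE,np.ones((5,5)))
cs=max(cv2.findContours(m,0,2)[0],key=cv2.contourArea);r=cv2.minAreaRect(cs);P=ray(r[0],Kt,ct,.006)[0];print(r,P)
E
```

```text
cuptwin [ 64.6 194.4] [0.5968 0.1405 0.068 ]
cup [ -62.7 -171. ] [ 0.4865 -0.2304  0.068 ]
glass [-63.2  58.9] [ 0.4754 -0.0008  0.104 ]
glasstwin [  64.6 -182.4] [ 0.6143 -0.2359  0.104 ]
((181.74586486816406, 203.3673095703125), (62.688148498535156, 55.06686782836914), 88.21009063720703) [0.50327198 0.29340065 0.006     ]
```

```bash
cat > go.py <<'E'
import sys
from meas import *
def go(rx,ry,z,yaw=2.65):
    s=bot.read_state(); M=R.from_rotvec(s["tcp_rot"]).as_matrix()
    t=np.r_[wd([rx,ry]),z]; d=M.T@(t-s["tool_pos"])
    ang=np.degrees(np.arctan2(M[1,0],M[0,0]))
    print("shift/100mm",(d*10).round(3),"turnz",round(-(yaw-ang)/120,4),"at rack",rk(s["tool_pos"]).round(1),round(s["tool_pos"][2],4),"yaw",round(ang,2),"w",round(s["width"],3),"F",s["wrist_force"].round(1),"t",s["time"], "tilt",M[2].round(4))
a=list(map(float,sys.argv[1:])); go(*a)
E
python3 go.py -66.4 197.4 .15; python3 go.py -66.4 197.4 .066
```

```text
shift/100mm [-0.826 -1.177  1.684] turnz -0.0008 at rack [16.  79.5] 0.3184 yaw 2.55 w 0.995 F [ 0.8 -0.4  0. ] t 5.15 tilt [ 0.e+00 -2.e-04 -1.e+00]
shift/100mm [-0.826 -1.177  2.524] turnz -0.0008 at rack [16.  79.5] 0.3184 yaw 2.55 w 0.995 F [ 0.8 -0.4  0. ] t 5.15 tilt [ 0.e+00 -2.e-04 -1.e+00]
```

Request:
move_arm(series="0 0 0 -0.1 -0.15 0.1 1; 0 0 0 -0.25 -0.35 0.3 1; 0 0 0 -0.45 -0.6 0.5 1; 0 0 0 -0.65 -0.8 0.75 1; 0 0 0 -0.826 -1 1 1; 0 0 0 -0.826 -1 1 1; 0 0 0 -0.826 -1 1 1; 0 0 0 -0.826 -1 1 1")

```text
time: 5.95
tool_pos: [0.4682, 0.1192, 0.2198]
tcp_rot: [-3.141, -0.069, -0.004]
wrist_force: [-0.5, -0.1, 0.6]
width: 1.001
```

Request:
move_arm(series="0 0 0 0 -0.05 0.15 1; 0 0 0 0 -0.1 0.3 1; 0 0 0 0 -0.15 0.45 1; 0 0 0 0 -0.177 0.6 1; 0 0 0 0 -0.177 0.7 1; 0 0 0 0 -0.177 0.7 1; 0 0 0 0 -0.177 0.7 1; 0 0 0 0 -0.177 0.7 1")

```text
time: 6.75
tool_pos: [0.4666, 0.1368, 0.149]
tcp_rot: [-3.141, -0.068, -0.002]
wrist_force: [-0.0, 0.7, -0.2]
width: 0.996
```

```bash
python3 go.py -66.4 197.4 .066; python3 - <<'E'
from h import *
im,K,c=grab("wrist");cv2.imwrite("pics/w2.png",im[:,:,::-1])
E
```

```text
shift/100mm [-0.009 -0.006  0.83 ] turnz -0.0014 at rack [-65.6 196.8] 0.149 yaw 2.48 w 0.996 F [-0.   0.7 -0.2] t 6.75 tilt [ 1.2e-03 -2.0e-04 -1.0e+00]
```

View pics/w2.png

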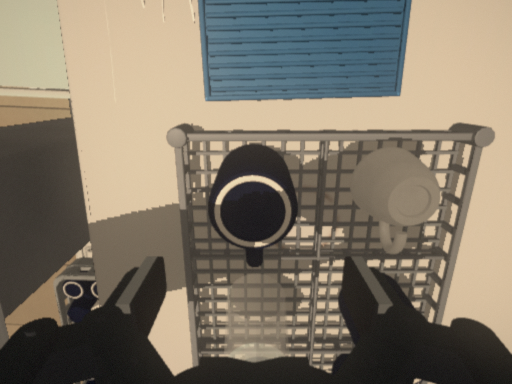

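The mug ring is at (253,211), centred between the jaws (image centre column is 253.7). I'll descend and grip.

Request:
move_arm(series="0 0 0 0 0 0.15 1; 0 0 0 0 0 0.35 1; 0 0 0 0 0 0.55 1; 0 0 0 0 0 0.72 1; 0 0 0 0 0 0.83 1; 0 0 0 0 0 0.83 1; 0 0 0 0 0 0.83 0.3; 0 0 0 0 0 0.83 0.3", squeeze=40)

```text
time: 7.6
tool_pos: [0.467, 0.137, 0.0672]
tcp_rot: [-3.141, -0.068, -0.003]
wrist_force: [-2.8, -0.3, 1.0]
width: 0.74
```

Request:
move_arm(series="0 0 0 0 0 0 0.3; 0 0 0 0 0 0 0.3; 0 0 0 0 0 0 0.3; 0 0 0 0 0 0 0.3; 0 0 0 0 0 -0.1 0.3; 0 0 0 0 0 -0.3 0.3; 0 0 0 0 0 -0.5 0.3; 0 0 0 0 0 -0.7 0.3")

```text
time: 8.4
tool_pos: [0.4658, 0.1367, 0.1363]
tcp_rot: [-3.141, -0.068, 0.0]
wrist_force: [-0.4, 0.2, -2.9]
width: 0.742
```

```bash
python3 go.py -66.4 197.4 .066; python3 - <<'E'
from h import *
im,K,c=grab("wrist");cv2.imwrite("pics/w3.png",im[:,:,::-1])
E
```

```text
shift/100mm [ 0.001 -0.007  0.703] turnz -0.0013 at rack [-66.5 196.7] 0.1363 yaw 2.5 w 0.742 F [-0.4  0.2 -2.9] t 8.4 tilt [-1.e-04 -0.e+00 -1.e+00]
```

View pics/w3.png

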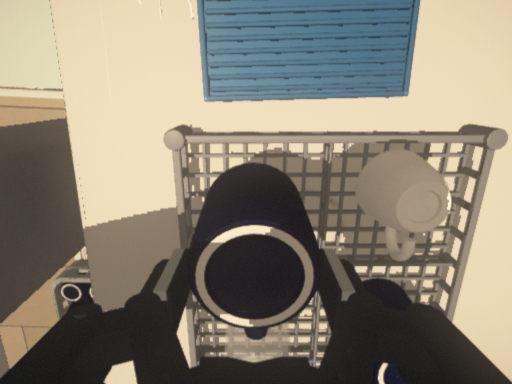

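Mug is held at 2.9 N and level. I'll carry it to the mat middle, about (0.503, 0.298).

```bash
python3 - <<'E'
from meas import *
print(rk([.503,.298]))
E
python3 go.py -22 356 .0645
```

```text
[-21.85958086 356.09147522]
shift/100mm [ 0.411 -1.588  0.761] turnz -0.0013 at rack [-63.9 197.2] 0.1402 yaw 2.5 w 0.745 F [ 1.1  0.2 -0.3] t 8.45 tilt [ 0.0059 -0.0012 -1.    ]
```

Request:
move_arm(series="0 0 0 0.03 -0.08 0 0.3; 0 0 0 0.08 -0.2 0 0.3; 0 0 0 0.14 -0.36 0 0.3; 0 0 0 0.2 -0.52 0 0.3; 0 0 0 0.26 -0.68 0 0.3; 0 0 0 0.32 -0.82 0 0.3; 0 0 0 0.36 -0.93 0 0.3; 0 0 0 0.38 -1 0 0.3")

```text
time: 9.25
tool_pos: [0.5, 0.2397, 0.1352]
tcp_rot: [3.141, 0.07, -0.0]
wrist_force: [0.4, 0.5, -3.7]
width: 0.745
```

Request:
move_arm(series="0 0 0 0 -0.15 0 0.3; 0 0 0 0 -0.32 0 0.3; 0 0 0 0 -0.47 0 0.3; 0 0 0 0 -0.57 0 0.3; 0 0 0 0 -0.61 0 0.3; 0 0 0 0 -0.61 0.1 0.3; 0 0 0 0 -0.61 0.25 0.3; 0 0 0 0 -0.61 0.4 0.3")

```text
time: 10.05
tool_pos: [0.4965, 0.2985, 0.0937]
tcp_rot: [3.14, 0.068, -0.001]
wrist_force: [-0.6, 0.3, -3.6]
width: 0.743
```

```bash
python3 go.py -22 356 .063; python3 - <<'E'
from h import *
im,K,c=grab("wrist");cv2.imwrite("pics/w4.png",im[:,:,::-1])
E
```

```text
shift/100mm [0.063 0.008 0.307] turnz -0.0015 at rack [-28.3 356.9] 0.0937 yaw 2.46 w 0.743 F [-0.6  0.3 -3.6] t 10.05 tilt [-8.e-04  7.e-04 -1.e+00]
```

View pics/w4.png

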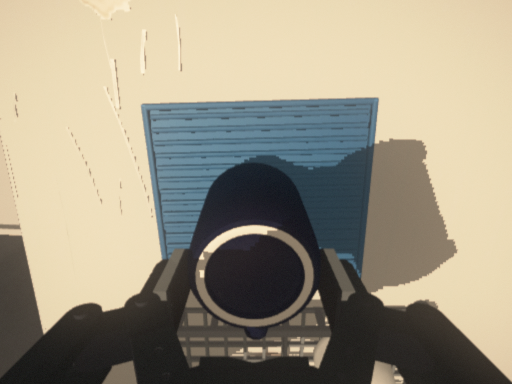

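Request:
move_arm(series="0 0 0 0.03 0 0.12 0.3; 0 0 0 0.06 0 0.22 0.3; 0 0 0 0.06 0 0.28 0.3; 0 0 0 0.06 0 0.33 0.3; 0 0 0 0.06 0 0.335 0.3; 0 0 0 0.06 0 0.335 0.3; 0 0 0 0.06 0 0.335 0.5; 0 0 0 0.06 0 0.335 0.9")

```text
time: 10.9
tool_pos: [0.5038, 0.3, 0.0625]
tcp_rot: [-3.14, -0.068, -0.003]
wrist_force: [-0.1, 0.6, -0.3]
width: 0.901
```

Request:
move_arm(series="0 0 0 0 0 0 1; 0 0 0 0 0 0 1; 0 0 0 0 0 -0.1 1; 0 0 0 0 0 -0.3 1; 0 0 0 0 0 -0.55 1; 0 0 0 0 0 -0.8 1; 0 0 0 0 0 -0.95 1; 0 0 0 0 0 -0.95 1")

```text
time: 11.7
tool_pos: [0.505, 0.3006, 0.1604]
tcp_rot: [-3.138, -0.068, -0.009]
wrist_force: [0.2, 0.6, -0.1]
width: 1.0
```

```bash
python3 go.py -62.7 -171 .15; python3 - <<'E'
from h import *
im,K,c=grab("scene");cv2.imwrite("pics/s5.png",im[:,:,::-1])
E
```

```text
shift/100mm [-0.416  5.298  0.087] turnz -0.0013 at rack [-19.7 358.6] 0.1604 yaw 2.49 w 1.0 F [ 0.2  0.6 -0.1] t 11.7 tilt [ 0.0056 -0.0027 -1.    ]
```

View pics/s5.png

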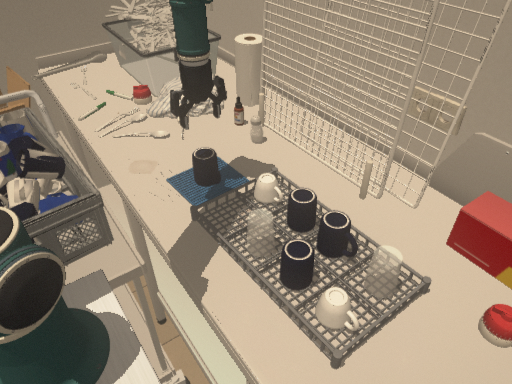

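The mug stands on the mat at (206,167). Now over to the cup.

Request:
move_arm(series="0 0 0 -0.01 0.08 0 1; 0 0 0 -0.02 0.2 0 1; 0 0 0 -0.03 0.33 0 1; 0 0 0 -0.04 0.47 0 1; 0 0 0 -0.05 0.6 0 1; 0 0 0 -0.06 0.73 0 1; 0 0 0 -0.07 0.87 0 1; 0 0 0 -0.08 1 0 1")

```text
time: 12.55
tool_pos: [0.4993, 0.1979, 0.157]
tcp_rot: [3.141, 0.068, 0.0]
wrist_force: [0.1, 0.1, -0.7]
width: 1.002
```

Request:
move_arm(series="0 0 0 -0.01 0.12 0 1; 0 0 0 -0.02 0.25 0 1; 0 0 0 -0.03 0.38 0 1; 0 0 0 -0.04 0.5 0 1; 0 0 0 -0.05 0.62 0 1; 0 0 0 -0.06 0.75 0 1; 0 0 0 -0.07 0.88 0 1; 0 0 0 -0.08 1 0 1")

```text
time: 13.35
tool_pos: [0.4956, 0.0979, 0.1569]
tcp_rot: [3.141, 0.068, 0.0]
wrist_force: [0.3, 0.6, 0.4]
width: 1.003
```

Request:
move_arm(series="0 0 0 -0.01 0.12 0 1; 0 0 0 -0.02 0.25 0 1; 0 0 0 -0.03 0.38 0 1; 0 0 0 -0.04 0.5 0 1; 0 0 0 -0.05 0.62 0 1; 0 0 0 -0.06 0.75 0 1; 0 0 0 -0.07 0.88 0 1; 0 0 0 -0.08 1 0 1")

```text
time: 14.15
tool_pos: [0.492, -0.0024, 0.1569]
tcp_rot: [3.141, 0.068, 0.0]
wrist_force: [-0.9, 0.3, -0.9]
width: 1.0
```

Request:
move_arm(series="0 0 0 -0.01 0.12 0 1; 0 0 0 -0.02 0.25 0 1; 0 0 0 -0.03 0.38 0 1; 0 0 0 -0.04 0.5 0 1; 0 0 0 -0.05 0.62 0 1; 0 0 0 -0.06 0.75 0 1; 0 0 0 -0.07 0.88 0 1; 0 0 0 -0.08 1 0 1")

```text
time: 14.95
tool_pos: [0.4884, -0.1026, 0.1569]
tcp_rot: [3.141, 0.068, 0.0]
wrist_force: [0.4, -0.7, 0.3]
width: 1.002
```

Request:
move_arm(series="0 0 0 -0.01 0.12 0 1; 0 0 0 -0.02 0.25 0 1; 0 0 0 -0.03 0.38 0 1; 0 0 0 -0.04 0.5 0 1; 0 0 0 -0.05 0.62 0 1; 0 0 0 -0.06 0.75 0 1; 0 0 0 -0.07 0.88 0 1; 0 0 0 -0.08 1 0 1")

```text
time: 15.75
tool_pos: [0.4847, -0.2029, 0.1569]
tcp_rot: [3.141, 0.068, 0.0]
wrist_force: [-0.5, 0.1, 0.7]
width: 1.001
```

Request:
move_arm(series="0 0 0 0 0.1 0.02 1; 0 0 0 0 0.2 0.04 1; 0 0 0 0 0.27 0.08 1; 0 0 0 0 0.3 0.08 1; 0 0 0 0 0.3 0.08 1; 0 0 0 0 0.3 0.08 1; 0 0 0 0 0.3 0.08 1; 0 0 0 0 0.3 0.08 1")

```text
time: 16.55
tool_pos: [0.4862, -0.2314, 0.149]
tcp_rot: [3.141, 0.069, 0.0]
wrist_force: [-0.3, 0.1, 0.6]
width: 0.999
```

```bash
python3 go.py -62.7 -171 .05; python3 - <<'E'
from meas import *
im,K,c=grab("wrist");cv2.imwrite("pics/w6.png",im[:,:,::-1]); np.savez("w6.npz",im=im,K=K,c=c)
for o in navy(im,K,c): print("navy",o[0],rk(o[1]).round(1))
for o in white(im,K,c): print("white",o[0],rk(o[1]).round(1),o[3])
E
```

```text
shift/100mm [ 0.004 -0.01   0.99 ] turnz -0.0011 at rack [ -63.1 -172. ] 0.149 yaw 2.52 w 0.999 F [-0.3  0.1  0.6] t 16.55 tilt [ 2.e-04  1.e-04 -1.e+00]
navy [257.60717773  39.23420715] [-60.6 -60.1]
navy [ 43.24498494 162.10273234] [-205.6 -135. ]
```

View pics/w6.png

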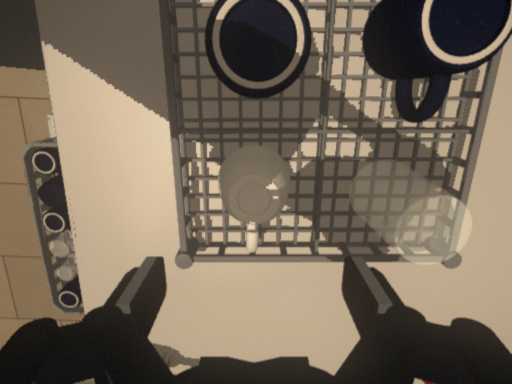

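```bash
python3 - <<'E'
from meas import *
d=np.load("w6.npz");im,K,c=d["im"],d["K"],d["c"]
cv2.imwrite("pics/z6.png",cv2.resize(im[130:270,210:310,::-1],None,fx=4.2,fy=4.2,interpolation=cv2.INTER_CUBIC))
print(rk(ray([255.5,199],K,c,.068)[0]), rk(ray([434,228],K,c,.104)[0]))
E
```

```text
[ -61.62544102 -172.11976672] [  64.33827396 -181.46721942]
```

View pics/z6.png

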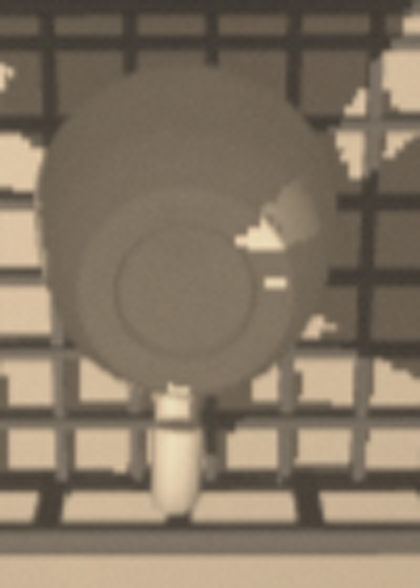

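Request:
move_arm(series="0 0 0 0 0 0.15 1; 0 0 0 0 0 0.35 1; 0 0 0 0 0 0.55 1; 0 0 0 0 0 0.72 1; 0 0 0 0 0 0.86 1; 0 0 0 0 0 0.95 1; 0 0 0 0 0 1 1; 0 0 0 0 0 1 1")

```text
time: 17.4
tool_pos: [0.4857, -0.2315, 0.0482]
tcp_rot: [-3.14, -0.068, 0.001]
wrist_force: [-0.1, 0.4, 0.1]
width: 1.003
```

Request:
move_arm(series="0 0 0 0 0 0.03 1; 0 0 0 0 0 0.04 1; 0 0 0 0 0 0.04 0.1; 0 0 0 0 0 0.04 0.1; 0 0 0 0 0 0.04 0.1; 0 0 0 0 0 0.04 0.1; 0 0 0 0 0 0.04 0.1; 0 0 0 0 0 0.04 0.1")

```text
time: 18.2
tool_pos: [0.4864, -0.2318, 0.0452]
tcp_rot: [3.141, 0.068, 0.001]
wrist_force: [1.3, 0.0, 1.0]
width: 0.552
```

```bash
python3 go.py -62.7 -171 .045
```

```text
shift/100mm [ 0.002 -0.014  0.002] turnz -0.0013 at rack [ -62.9 -172.4] 0.0452 yaw 2.49 w 0.552 F [1.3 0.  1. ] t 18.2 tilt [ 7.e-04  3.e-04 -1.e+00]
```

Request:
move_arm(series="0 0 0 0 0 -0.03 0.1; 0 0 0 0 0 -0.08 0.1; 0 0 0 0 0 -0.15 0.1; 0 0 0 0 0 -0.25 0.1; 0 0 0 0 0 -0.35 0.1; 0 0 0 0 0 -0.45 0.1; 0 0 0 0 0 -0.5 0.1; 0 0 0 0 0 -0.5 0.1")

```text
time: 19.0
tool_pos: [0.4869, -0.2322, 0.0964]
tcp_rot: [3.14, 0.068, 0.003]
wrist_force: [0.2, 0.3, -0.6]
width: 0.551
```

```bash
python3 go.py -62.7 -171 .045; python3 - <<'E'
from meas import *
im,K,c=grab("wrist");cv2.imwrite("pics/w7.png",im[:,:,::-1]); np.savez("w7.npz",im=im,K=K,c=c)
im,K,c=grab("scene");cv2.imwrite("pics/s7.png",im[:,:,::-1]); 
E
```

```text
shift/100mm [-0.004 -0.019  0.514] turnz -0.0013 at rack [ -62.4 -172.8] 0.0964 yaw 2.49 w 0.551 F [ 0.2  0.3 -0.6] t 19.0 tilt [ 0.0022  0.0013 -1.    ]
```

View pics/w7.png

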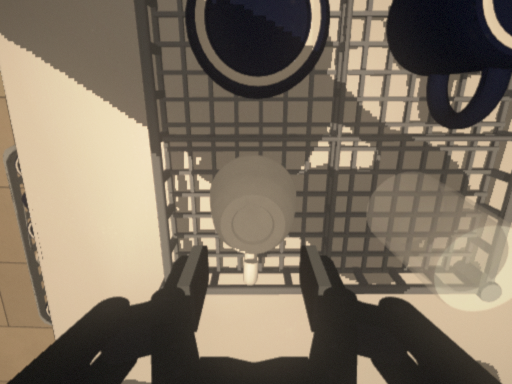

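View pics/s7.png

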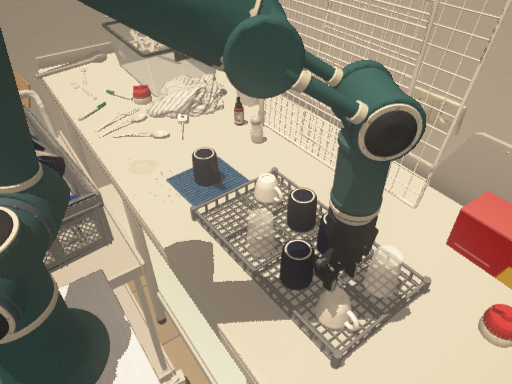

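The cup was not lifted: opening value 0.1 maps to width 0.55, so the jaws never closed on it. It still stands at (251,222). I'll retry with a smaller opening value.

Request:
move_arm(series="0 0 0 0 0 0 1; 0 0 0 0 0 0 1; 0 0 0 0 0 0.1 1; 0 0 0 0 0 0.25 1; 0 0 0 0 0 0.4 1; 0 0 0 0 0 0.5 1; 0 0 0 0 0 0.53 1; 0 0 0 0 0 0.53 1")

```text
time: 19.9
tool_pos: [0.4853, -0.2313, 0.0406]
tcp_rot: [-3.14, -0.068, 0.003]
wrist_force: [-1.5, 0.3, -0.0]
width: 0.999
```

Request:
move_arm(series="0 0 0 0 0 0 0.3; 0 0 0 0 0 0 0; 0 0 0 0 0 0 -0.2; 0 0 0 0 0 0 -0.5; 0 0 0 0 0 0 -0.5; 0 0 0 0 0 0 -0.5; 0 0 0 0 0 0 -0.5; 0 0 0 0 0 0 -0.5")

```text
time: 20.7
tool_pos: [0.4866, -0.2321, 0.0431]
tcp_rot: [3.14, 0.068, 0.002]
wrist_force: [-1.5, 0.1, 6.2]
width: 0.528
```

Request:
move_arm(series="0 0 0 0 0 -0.02 -0.5; 0 0 0 0 0 -0.05 -0.5; 0 0 0 0 0 -0.1 -0.5; 0 0 0 0 0 -0.15 -0.5; 0 0 0 0 0 -0.2 -0.5; 0 0 0 0 0 -0.25 -0.5; 0 0 0 0 0 -0.25 -0.5; 0 0 0 0 0 -0.25 -0.5")

```text
time: 21.5
tool_pos: [0.4862, -0.2318, 0.0671]
tcp_rot: [3.141, 0.068, 0.001]
wrist_force: [-0.1, 0.4, -1.0]
width: 0.528
```

```bash
python3 go.py -62.7 -171 .045; python3 - <<'E'
from meas import *
im,K,c=grab("wrist");cv2.imwrite("pics/w8.png",im[:,:,::-1]); np.savez("w7.npz",im=im,K=K,c=c)
im,K,c=grab("scene");cv2.imwrite("pics/s8.png",cv2.resize(im[200:370,230:450,::-1],None,fx=3,fy=3)); 
E
```

```text
shift/100mm [ 0.004 -0.014  0.221] turnz -0.0013 at rack [ -63.1 -172.4] 0.0671 yaw 2.49 w 0.528 F [-0.1  0.4 -1. ] t 21.5 tilt [ 4.e-04  3.e-04 -1.e+00]
```

View pics/w8.png

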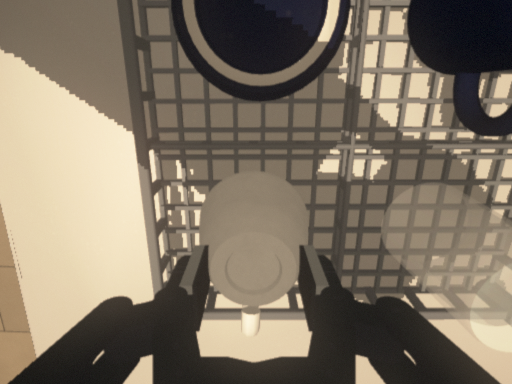

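View pics/s8.png

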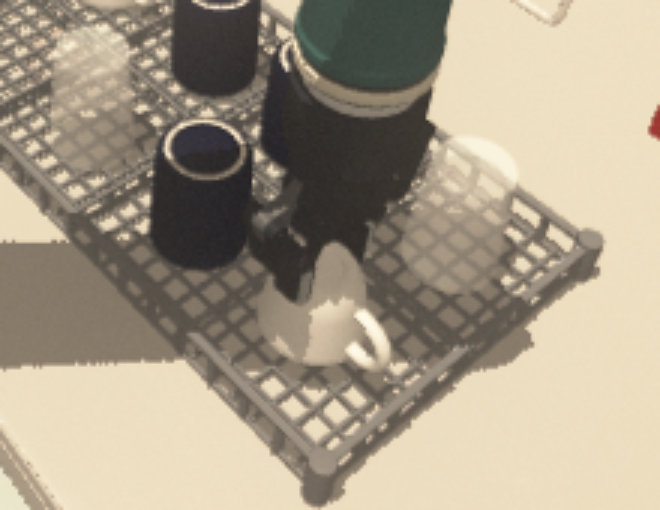

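The cup is now held (width 0.528, about 1 N). I'll lift it clear over the beaker and glass and carry it to column 1.

Request:
move_arm(series="0 0 0 0 0 -0.06 -0.5; 0 0 0 0 0 -0.16 -0.5; 0 0 0 0 0 -0.3 -0.5; 0 0 0 0 0 -0.45 -0.5; 0 0 0 0 0 -0.6 -0.5; 0 0 0 0 0 -0.75 -0.5; 0 0 0 0 0 -0.88 -0.5; 0 0 0 0 0 -1 -0.5")

```text
time: 22.4
tool_pos: [0.4863, -0.2318, 0.1685]
tcp_rot: [3.14, 0.068, 0.002]
wrist_force: [0.7, -0.3, -2.0]
width: 0.527
```

Request:
move_arm(series="0 0 0 0 -0.05 -0.1 -0.5; 0 0 0 0 -0.15 -0.15 -0.5; 0 0 0 0 -0.28 -0.15 -0.5; 0 0 0 0 -0.42 -0.15 -0.5; 0 0 0 0 -0.56 -0.15 -0.5; 0 0 0 0 -0.7 -0.15 -0.5; 0 0 0 0 -0.85 -0.15 -0.5; 0 0 0 0 -1 -0.15 -0.5")

```text
time: 23.2
tool_pos: [0.4815, -0.1303, 0.1816]
tcp_rot: [-3.141, -0.069, 0.001]
wrist_force: [0.5, 0.1, -1.3]
width: 0.525
```

Request:
move_arm(series="0 0 0 0 -0.12 0 -0.5; 0 0 0 0 -0.25 0 -0.5; 0 0 0 0 -0.38 0 -0.5; 0 0 0 0 -0.5 0 -0.5; 0 0 0 0 -0.62 0 -0.5; 0 0 0 0 -0.75 0 -0.5; 0 0 0 0 -0.88 0 -0.5; 0 0 0 0 -1 0 -0.5")

```text
time: 24.0
tool_pos: [0.4773, -0.0308, 0.1819]
tcp_rot: [-3.141, -0.068, -0.0]
wrist_force: [0.2, 0.4, -1.5]
width: 0.526
```

Request:
move_arm(series="0 0 0 0 -0.12 0 -0.5; 0 0 0 0 -0.25 0 -0.5; 0 0 0 0 -0.38 0 -0.5; 0 0 0 0 -0.5 0 -0.5; 0 0 0 0 -0.62 0 -0.5; 0 0 0 0 -0.75 0 -0.5; 0 0 0 0 -0.88 0 -0.5; 0 0 0 0 -1 0 -0.5")

```text
time: 24.8
tool_pos: [0.4729, 0.0691, 0.1819]
tcp_rot: [-3.141, -0.069, -0.0]
wrist_force: [-0.3, -0.5, -0.9]
width: 0.528
```

```bash
python3 go.py -64.5 194.5 .045
```

```text
shift/100mm [-0.022 -0.656  1.369] turnz -0.0012 at rack [-62.5 128.9] 0.1819 yaw 2.5 w 0.528 F [-0.3 -0.5 -0.9] t 24.8 tilt [ 1.e-04 -1.e-04 -1.e+00]
```

Request:
move_arm(series="0 0 0 -0.01 -0.1 0 -0.5; 0 0 0 -0.02 -0.25 0 -0.5; 0 0 0 -0.02 -0.4 0 -0.5; 0 0 0 -0.02 -0.55 0 -0.5; 0 0 0 -0.02 -0.656 0.1 -0.5; 0 0 0 -0.02 -0.656 0.25 -0.5; 0 0 0 -0.02 -0.656 0.45 -0.5; 0 0 0 -0.02 -0.656 0.6 -0.5")

```text
time: 25.6
tool_pos: [0.4667, 0.1328, 0.1192]
tcp_rot: [3.14, 0.069, -0.004]
wrist_force: [-0.4, -0.3, -1.0]
width: 0.525
```

Request:
move_arm(series="0 0 0 0 0 0.1 -0.5; 0 0 0 0 0 0.2 -0.5; 0 0 0 0 0 0.25 -0.5; 0 0 0 0 0 0.3 -0.5; 0 0 0 0 0 0.3 -0.5; 0 0 0 0 0 0.3 -0.5; 0 0 0 0 0 0.3 -0.5; 0 0 0 0 0 0.3 -0.5")

```text
time: 26.4
tool_pos: [0.4686, 0.1336, 0.0925]
tcp_rot: [-3.141, -0.068, -0.002]
wrist_force: [-1.1, -0.1, -1.3]
width: 0.531
```

```bash
python3 go.py -64.5 194.5 .045; python3 - <<'E'
from meas import *
im,K,c=grab("wrist");cv2.imwrite("pics/w9.png",im[:,:,::-1]); np.savez("w9.npz",im=im,K=K,c=c)
for o in white(im,K,c,.106): print(o[0],rk(o[1]),rk(ray(o[0],K,c,.068)[0]),o[2],o[3])
E
```

```text
shift/100mm [-0.008 -0.011  0.475] turnz -0.0013 at rack [-63.8 193.4] 0.0925 yaw 2.5 w 0.531 F [-1.1 -0.1 -1.3] t 26.4 tilt [ 1.2e-03 -2.0e-04 -1.0e+00]
[475.29211426 221.75710042] [ 46.3746053  214.00493011] [ 75.95014696 197.48838797] [17.42415746 37.08670553] 0.4908323450720553
```

View pics/w9.png

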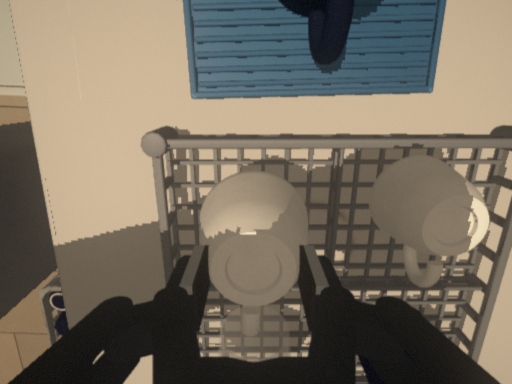

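```bash
python3 - <<'E'
from meas import *
d=np.load("w9.npz");im,K,c=d["im"],d["K"],d["c"]
cv2.imwrite("pics/z9.png",np.hstack([cv2.resize(im[170:320,190:320,::-1],None,fx=3,fy=3,interpolation=cv2.INTER_CUBIC),cv2.resize(im[150:300,360:490,::-1],None,fx=3,fy=3,interpolation=cv2.INTER_CUBIC)]))
print(rk(ray([253.5,268],K,c,.118)[0]))
E
```

```text
[-63.92467823 195.40451229]
```

View pics/z9.png

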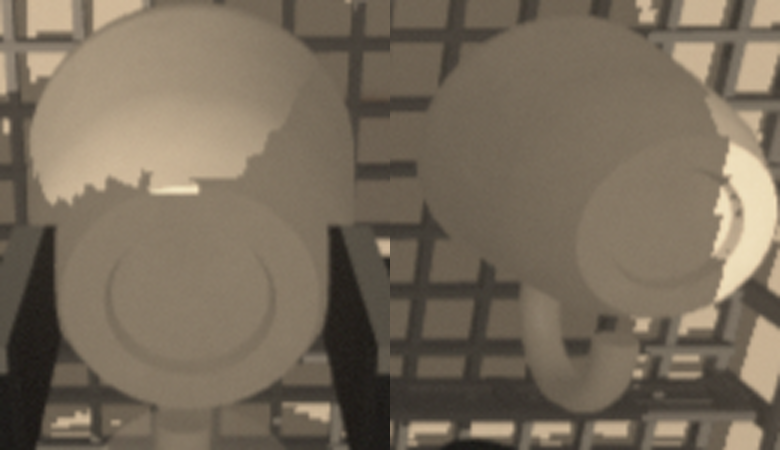

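```bash
python3 - <<'E'
from meas import *
d=np.load("w9.npz");im,K,c=d["im"],d["K"],d["c"]
print(rk(ray([253.2,269],K,c,.118)[0]),rk(ray([455.2,225.2],K,c,.068)[0]))
E
python3 go.py -64.5 194 .0435
```

```text
[-64.06969298 194.85547525] [ 63.75788001 195.15272712]
shift/100mm [-0.007 -0.006  0.489] turnz -0.0013 at rack [-63.9 193.4] 0.0924 yaw 2.49 w 0.526 F [ 0.3 -0.7 -1.9] t 26.45 tilt [ 1.e-03 -2.e-04 -1.e+00]
```

Request:
move_arm(series="0 0 0 -0.01 0 0.12 -0.5; 0 0 0 -0.01 0 0.25 -0.5; 0 0 0 -0.01 0 0.36 -0.5; 0 0 0 -0.01 0 0.43 -0.5; 0 0 0 -0.01 0 0.47 -0.5; 0 0 0 -0.01 0 0.49 -0.5; 0 0 0 -0.01 0 0.5 -0.5; 0 0 0 -0.01 0 0.5 -0.5")

```text
time: 27.25
tool_pos: [0.4661, 0.134, 0.0431]
tcp_rot: [-3.14, -0.067, 0.005]
wrist_force: [-8.7, 1.5, 11.8]
width: 0.529
```

Request:
move_arm(series="0 0 0 0 0 0 0.1; 0 0 0 0 0 0 0.3; 0 0 0 0 0 0 0.6; 0 0 0 0 0 0 1; 0 0 0 0 0 0 1; 0 0 0 0 0 -0.1 1; 0 0 0 0 0 -0.3 1; 0 0 0 0 0 -0.5 1")

```text
time: 28.05
tool_pos: [0.4668, 0.1333, 0.0926]
tcp_rot: [3.141, 0.068, -0.001]
wrist_force: [-0.1, 0.3, 0.6]
width: 1.001
```

Request:
move_arm(series="0 0 0 0 0 -0.2 1; 0 0 0 0 0 -0.4 1; 0 0 0 0 0 -0.6 1; 0 0 0 0 0 -0.7 1; 0 0 0 0 0 -0.7 1; 0 0 0 0 0 -0.7 1; 0 0 0 0 0 -0.7 1; 0 0 0 0 0 -0.7 1")

```text
time: 28.85
tool_pos: [0.4662, 0.1332, 0.1606]
tcp_rot: [3.14, 0.068, -0.004]
wrist_force: [-0.3, -0.4, 0.1]
width: 1.0
```

```bash
python3 go.py -63.2 58.9 .155; python3 - <<'E'
from meas import *
im,K,c=grab("wrist");cv2.imwrite("pics/w10.png",cv2.resize(im[:,:,::-1],(800,600),interpolation=cv2.INTER_CUBIC)); np.savez("w10.npz",im=im,K=K,c=c)
E
```

```text
shift/100mm [0.034 1.342 0.056] turnz -0.0013 at rack [-66.2 193.2] 0.1606 yaw 2.5 w 1.0 F [-0.3 -0.4  0.1] t 28.85 tilt [-2.4e-03  5.0e-04 -1.0e+00]
```

View pics/w10.png

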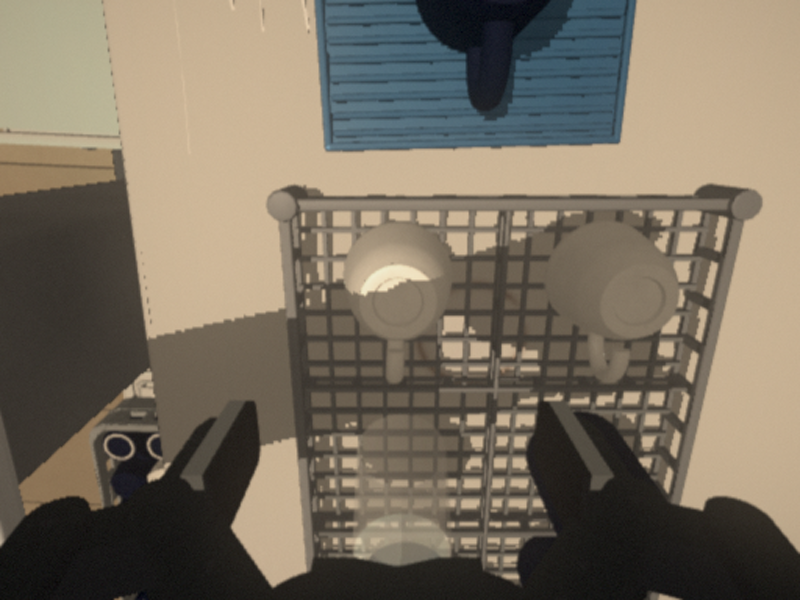

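Cup stands at (398,301), twin at (635,301): level in y. I'll compute the spacing and move on to the glass.

```bash
python3 - <<'E'
from meas import *
d=np.load("w10.npz");im,K,c=d["im"],d["K"],d["c"]
cv2.imwrite("pics/z10.png",np.hstack([cv2.resize(im[130:250,210:310,::-1],None,fx=4,fy=4,interpolation=cv2.INTER_CUBIC),cv2.resize(im[130:250,340:440,::-1],None,fx=4,fy=4,interpolation=cv2.INTER_CUBIC)]))
for u in((254.4,192.4),(406.1,192.4)): print(rk(ray(u,K,c,.068)[0]))
E
```

```text
[-65.79255856 194.81537094]
[ 61.60255721 194.67242754]
```

View pics/z10.png

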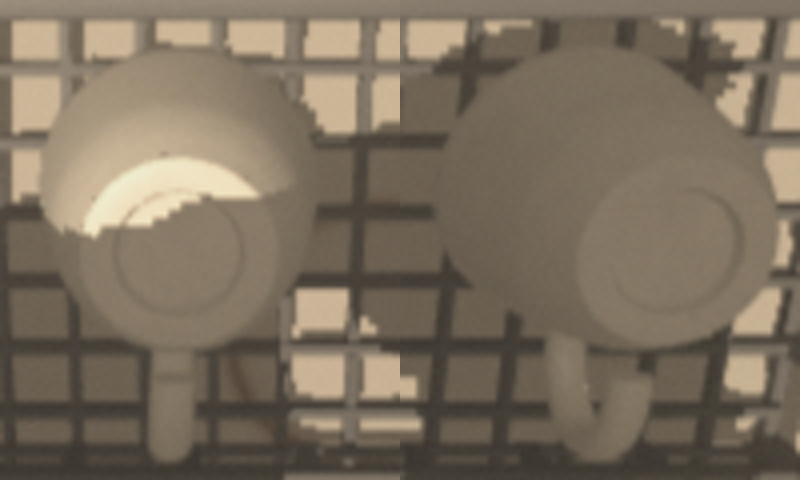

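Request:
move_arm(series="0 0 0 0 0.1 0 1; 0 0 0 0.01 0.25 0 1; 0 0 0 0.02 0.38 0 1; 0 0 0 0.03 0.5 0 1; 0 0 0 0.03 0.62 0 1; 0 0 0 0.03 0.75 0 1; 0 0 0 0.03 0.88 0 1; 0 0 0 0.03 1 0 1")

```text
time: 29.7
tool_pos: [0.4745, 0.0325, 0.1619]
tcp_rot: [3.141, 0.068, 0.0]
wrist_force: [0.8, -0.4, 0.2]
width: 0.999
```

Request:
move_arm(series="0 0 0 0 0.15 0 1; 0 0 0 0 0.28 0 1; 0 0 0 0 0.34 0 1; 0 0 0 0 0.34 0 1; 0 0 0 0 0.34 0 1; 0 0 0 0 0.34 0 1; 0 0 0 0 0.34 0 1; 0 0 0 0 0.34 0 1")

```text
time: 30.5
tool_pos: [0.476, 0.0001, 0.1619]
tcp_rot: [-3.141, -0.069, -0.0]
wrist_force: [0.3, 0.1, -0.5]
width: 1.004
```

```bash
python3 go.py -63.2 58.9 .072; python3 - <<'E'
from meas import *
im,K,c=grab("wrist");cv2.imwrite("pics/w11.png",cv2.resize(im[:,:,::-1],(800,600),interpolation=cv2.INTER_CUBIC)); np.savez("w11.npz",im=im,K=K,c=c)
E
```

```text
shift/100mm [-0.006  0.008  0.899] turnz -0.001 at rack [-62.6  59.7] 0.1619 yaw 2.53 w 1.004 F [ 0.3  0.1 -0.5] t 30.5 tilt [ 0. -0. -1.]
```

View pics/w11.png

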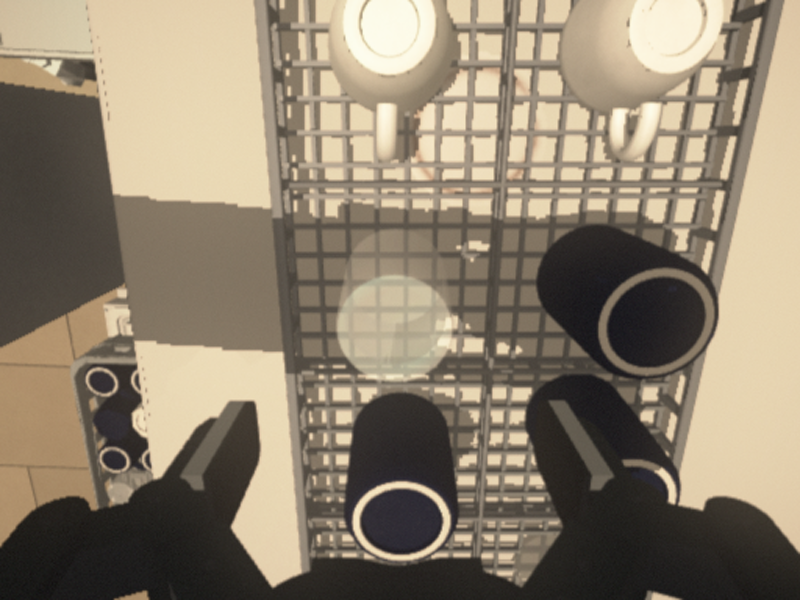

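```bash
python3 - <<'E'
from meas import *
d=np.load("w11.npz");im,K,c=d["im"],d["K"],d["c"]
print("glass",rk(ray((252.6,209.6),K,c,.104)[0]))
for u in((249.3,15.6),(429.5,18.5)): print("cup",rk(ray(u,K,c,.068)[0]))
for o in navy(im,K,c): print("navy",o[0],rk(o[1]).round(1))
E
```

```text
glass [-63.41720637  59.36349947]
cup [-65.56295856 192.80756864]
cup [ 62.57653482 190.85521939]
navy [419.39831543 205.77891032] [62.4 60. ]
navy [256.5006307  333.44289144] [-60.3 -59.4]
```

Request:
move_arm(series="0 0 0 0 0 0.12 1; 0 0 0 0 0 0.3 1; 0 0 0 0 0 0.5 1; 0 0 0 0 0 0.7 1; 0 0 0 0 0 0.84 1; 0 0 0 0 0 0.92 1; 0 0 0 0 0 0.92 1; 0 0 0 0 0 0.92 0.4", squeeze=35)

```text
time: 31.35
tool_pos: [0.4764, -0.0004, 0.0702]
tcp_rot: [3.141, 0.068, 0.001]
wrist_force: [0.1, -0.4, 0.6]
width: 0.86
```

Request:
move_arm(series="0 0 0 0 0 0 0.2; 0 0 0 0 0 0 0; 0 0 0 0 0 0 -0.3; 0 0 0 0 0 0 -0.3; 0 0 0 0 0 0 -0.3; 0 0 0 0 0 0 -0.3; 0 0 0 0 0 -0.03 -0.3; 0 0 0 0 0 -0.06 -0.3")

```text
time: 32.15
tool_pos: [0.4758, -0.0003, 0.0759]
tcp_rot: [-3.141, -0.068, 0.0]
wrist_force: [-0.6, 0.2, -2.0]
width: 0.635
```

Request:
move_arm(series="0 0 0 0 0 -0.06 -0.3; 0 0 0 0 0 -0.16 -0.3; 0 0 0 0 0 -0.3 -0.3; 0 0 0 0 0 -0.45 -0.3; 0 0 0 0 0 -0.6 -0.3; 0 0 0 0 0 -0.75 -0.3; 0 0 0 0 0 -0.9 -0.3; 0 0 0 0 0 -1 -0.3")

```text
time: 32.95
tool_pos: [0.4769, -0.0004, 0.1784]
tcp_rot: [3.141, 0.068, 0.005]
wrist_force: [1.0, 0.8, -1.3]
width: 0.638
```

```bash
python3 go.py -64.5 -182 .072; python3 - <<'E'
from meas import *
im,K,c=grab("wrist");cv2.imwrite("pics/w12.png",cv2.resize(im[:,:,::-1],(800,600),interpolation=cv2.INTER_CUBIC)); np.savez("w12.npz",im=im,K=K,c=c)
E
```

```text
shift/100mm [-0.025  2.412  1.064] turnz -0.0013 at rack [-61.7  59.2] 0.1784 yaw 2.49 w 0.638 F [ 1.   0.8 -1.3] t 32.95 tilt [ 3.e-03  3.e-04 -1.e+00]
```

View pics/w12.png

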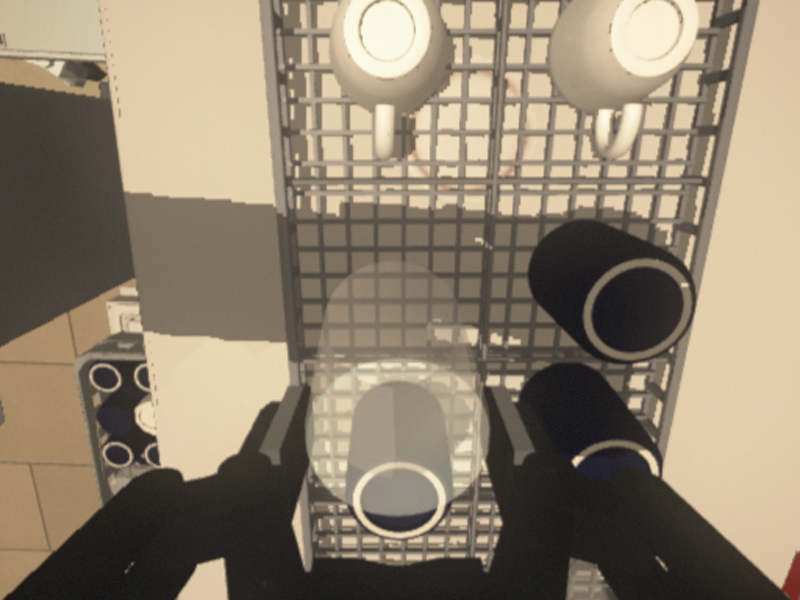

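Glass is held (F≈-1.3…-2 N). I'll carry it to column 4.

Request:
move_arm(series="0 0 0 0 0.04 -0.08 -0.3; 0 0 0 0 0.12 -0.15 -0.3; 0 0 0 0 0.24 -0.15 -0.3; 0 0 0 0 0.4 -0.15 -0.3; 0 0 0 0 0.55 -0.15 -0.3; 0 0 0 0 0.7 -0.15 -0.3; 0 0 0 0 0.85 -0.15 -0.3; 0 0 0 0 1 -0.15 -0.3")

```text
time: 33.8
tool_pos: [0.48, -0.1017, 0.1904]
tcp_rot: [-3.141, -0.068, 0.001]
wrist_force: [0.9, -0.1, -0.9]
width: 0.638
```

Request:
move_arm(series="0 0 0 0 0.12 0 -0.3; 0 0 0 0 0.25 0 -0.3; 0 0 0 0 0.38 0 -0.3; 0 0 0 0 0.5 0 -0.3; 0 0 0 0 0.62 0 -0.3; 0 0 0 0 0.75 0 -0.3; 0 0 0 0 0.88 0 -0.3; 0 0 0 0 1 0 -0.3")

```text
time: 34.6
tool_pos: [0.4847, -0.2013, 0.1909]
tcp_rot: [3.141, 0.068, 0.0]
wrist_force: [-1.0, -0.5, -2.9]
width: 0.638
```

Request:
move_arm(series="0 0 0 0 0.12 0 -0.3; 0 0 0 0 0.25 0 -0.3; 0 0 0 0 0.36 0 -0.3; 0 0 0 0 0.41 0.08 -0.3; 0 0 0 0 0.41 0.25 -0.3; 0 0 0 0 0.41 0.45 -0.3; 0 0 0 0 0.41 0.6 -0.3; 0 0 0 0 0.41 0.65 -0.3")

```text
time: 35.4
tool_pos: [0.4849, -0.2402, 0.1232]
tcp_rot: [-3.139, -0.069, 0.006]
wrist_force: [-0.5, 0.2, -2.3]
width: 0.639
```

```bash
python3 go.py -64.5 -182 .071; python3 - <<'E'
from meas import *
im,K,c=grab("wrist");cv2.imwrite("pics/w13.png",cv2.resize(im[:,:,::-1],(800,600),interpolation=cv2.INTER_CUBIC)); np.savez("w13.npz",im=im,K=K,c=c)
E
python3 go.py -64.5 -182 .071
```

```text
shift/100mm [0.006 0.015 0.522] turnz -0.0012 at rack [ -64.9 -180.7] 0.1232 yaw 2.5 w 0.639 F [-0.5  0.2 -2.3] t 35.4 tilt [-0.0037 -0.0024 -1.    ]
shift/100mm [0.004 0.014 0.524] turnz -0.0012 at rack [ -64.7 -180.7] 0.1234 yaw 2.5 w 0.638 F [ 0.1  0.2 -2. ] t 35.45 tilt [-0.0034 -0.0022 -1.    ]
```

View pics/w13.png

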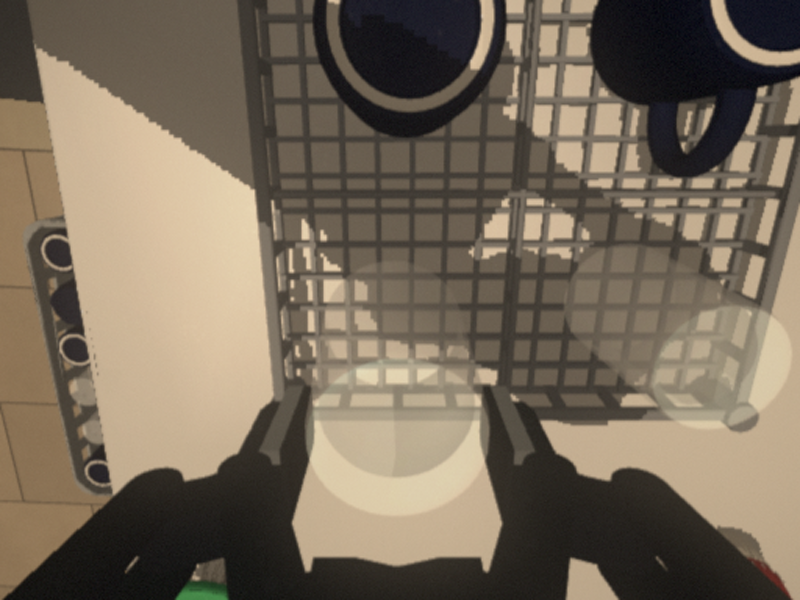

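Request:
move_arm(series="0 0 0 0 0 0.1 -0.3; 0 0 0 -0.01 0 0.25 -0.3; 0 0 0 -0.01 0 0.38 -0.3; 0 0 0 -0.01 0 0.45 -0.3; 0 0 0 -0.01 0 0.5 -0.3; 0 0 0 -0.01 0 0.5 -0.3; 0 0 0 -0.01 0 0.5 -0.3; 0 0 0 -0.01 0 0.5 -0.3")

```text
time: 36.25
tool_pos: [0.486, -0.2415, 0.0765]
tcp_rot: [3.14, 0.068, 0.002]
wrist_force: [0.6, -1.0, -2.1]
width: 0.639
```

```bash
python3 go.py -64.5 -182 .071
```

```text
shift/100mm [-0.008 -0.     0.055] turnz -0.0013 at rack [ -63.7 -182. ] 0.0765 yaw 2.5 w 0.639 F [ 0.6 -1.  -2.1] t 36.25 tilt [ 1.1e-03  7.0e-04 -1.0e+00]
```

Request:
move_arm(series="0 0 0 -0.01 0 0.02 -0.3; 0 0 0 -0.01 0 0.04 -0.3; 0 0 0 -0.01 0 0.055 -0.3; 0 0 0 -0.01 0 0.06 -0.3; 0 0 0 -0.01 0 0.06 -0.3; 0 0 0 -0.01 0 0.06 0.1; 0 0 0 -0.01 0 0.06 0.4; 0 0 0 -0.01 0 0.06 0.8")

```text
time: 37.05
tool_pos: [0.4847, -0.2413, 0.0701]
tcp_rot: [3.141, 0.068, 0.001]
wrist_force: [-0.0, -0.2, -0.4]
width: 0.848
```

Request:
move_arm(series="0 0 0 0 0 0 1; 0 0 0 0 0 0 1; 0 0 0 0 0 0 1; 0 0 0 0 0 -0.1 1; 0 0 0 0 0 -0.3 1; 0 0 0 0 0 -0.55 1; 0 0 0 0 0 -0.75 1; 0 0 0 0 0 -0.9 1")

```text
time: 37.85
tool_pos: [0.4853, -0.2416, 0.1623]
tcp_rot: [3.14, 0.068, 0.004]
wrist_force: [-0.5, -0.3, 0.0]
width: 1.0
```

Request:
move_arm(series="0 0 0 0 -0.12 0 1; 0 0 0 0.01 -0.25 0 1; 0 0 0 0.02 -0.4 0 1; 0 0 0 0.03 -0.55 0 1; 0 0 0 0.04 -0.7 0 1; 0 0 0 0.04 -0.85 0 1; 0 0 0 0.04 -0.95 0 1; 0 0 0 0.04 -1 0 1")

```text
time: 38.65
tool_pos: [0.484, -0.1398, 0.1598]
tcp_rot: [-3.141, -0.07, 0.0]
wrist_force: [-0.6, 0.2, 0.1]
width: 0.999
```

```bash
python3 go.py -60.2 -59.5 .15; python3 - <<'E'
from meas import *
im,K,c=grab("wrist");cv2.imwrite("pics/w14.png",cv2.resize(im[:,:,::-1],(800,600),interpolation=cv2.INTER_CUBIC)); np.savez("w14.npz",im=im,K=K,c=c)
for o in navy(im,K,c): print("navy",o[0],rk(o[1]).round(1))
E
```

```text
shift/100mm [ 0.009 -0.208  0.098] turnz -0.0007 at rack [-61.1 -80.3] 0.1598 yaw 2.57 w 0.999 F [-0.6  0.2  0.1] t 38.65 tilt [-2.e-04 -1.e-04 -1.e+00]
navy [428.14860026 161.31232707] [ 63.2 -45.4]
navy [254.39996338 180.38859049] [-60.6 -59.5]
```

View pics/w14.png

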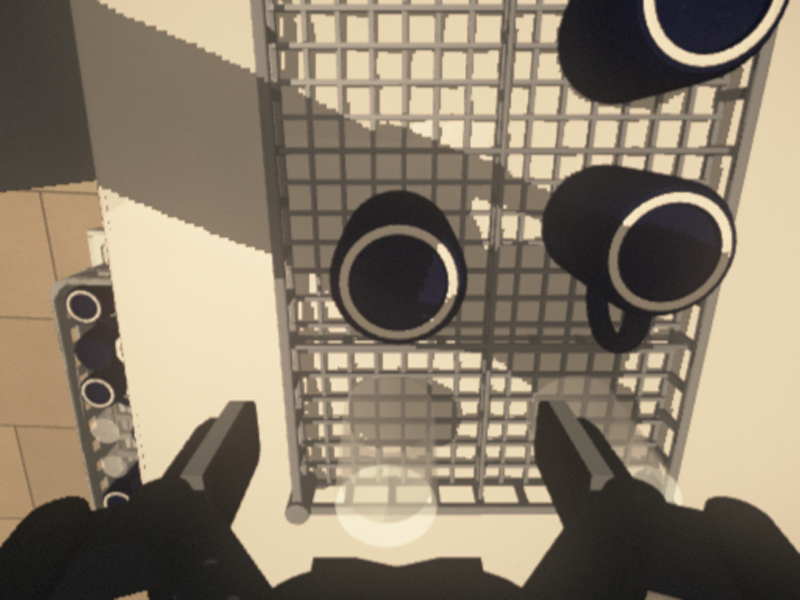

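Glass stands at (386,505) in column 4. Next, the beaker at (398,282).

Request:
move_arm(series="0 0 0 0.01 -0.1 0 1; 0 0 0 0.01 -0.2 0.05 1; 0 0 0 0.01 -0.208 0.2 1; 0 0 0 0.01 -0.208 0.4 1; 0 0 0 0.01 -0.208 0.6 1; 0 0 0 0.01 -0.208 0.8 1; 0 0 0 0.01 -0.208 0.93 1; 0 0 0 0.01 -0.208 0.93 1", squeeze=40)

```text
time: 39.5
tool_pos: [0.4816, -0.1197, 0.0638]
tcp_rot: [-3.139, -0.068, 0.009]
wrist_force: [-0.9, 1.4, 0.2]
width: 0.998
```

Request:
move_arm(series="0 0 0 0 0 0 0.6; 0 0 0 0 0 0 0.3; 0 0 0 0 0 0 0; 0 0 0 0 0 0 0; 0 0 0 0 0 0 0; 0 0 0 0 0 0 0; 0 0 0 0 0 -0.03 0; 0 0 0 0 0 -0.06 0")

```text
time: 40.3
tool_pos: [0.4833, -0.1198, 0.0722]
tcp_rot: [-3.14, -0.068, 0.003]
wrist_force: [0.6, 0.3, -3.4]
width: 0.732
```

Request:
move_arm(series="0 0 0 0 0 -0.06 0; 0 0 0 0 0 -0.16 0; 0 0 0 0 0 -0.3 0; 0 0 0 0 0 -0.4 0; 0 0 0 0 0 -0.45 0; 0 0 0 0 0 -0.45 0; 0 0 0 0 0 -0.45 0; 0 0 0 0 0 -0.45 0")

```text
time: 41.1
tool_pos: [0.4836, -0.1201, 0.1173]
tcp_rot: [-3.14, -0.068, 0.002]
wrist_force: [0.6, -0.4, -3.0]
width: 0.729
```

```bash
python3 go.py -65 60.2 .068; python3 - <<'E'
from meas import *
im,K,c=grab("wrist");cv2.imwrite("pics/w15.png",im[:,:,::-1]); np.savez("w15.npz",im=im,K=K,c=c)
for o in navy(im,K,c,.149): print("navy",o[0],rk(o[1]).round(1))
E
```

```text
shift/100mm [-0.047 -1.209  0.493] turnz -0.0013 at rack [-60.5 -60.7] 0.1173 yaw 2.49 w 0.729 F [ 0.6 -0.4 -3. ] t 41.1 tilt [-1.2e-03 -4.0e-04 -1.0e+00]
navy [485.12670898  27.80268097] [21.9 42.7]
navy [459.38126628 207.52030436] [ 27.1 -25.5]
```

View pics/w15.png

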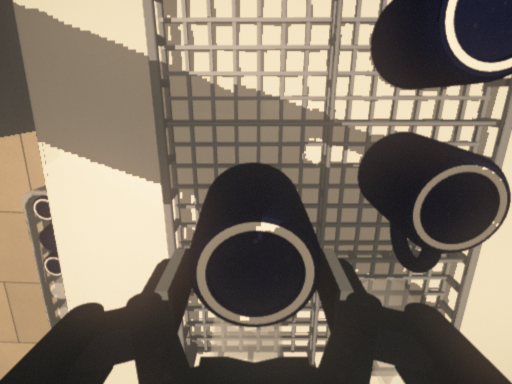

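Request:
move_arm(series="0 0 0 0 -0.06 0 0; 0 0 0 -0.01 -0.17 0 0; 0 0 0 -0.02 -0.31 0 0; 0 0 0 -0.03 -0.46 0 0; 0 0 0 -0.04 -0.61 0 0; 0 0 0 -0.045 -0.76 0 0; 0 0 0 -0.045 -0.9 0 0; 0 0 0 -0.045 -1 0 0")

```text
time: 41.95
tool_pos: [0.4752, -0.0189, 0.118]
tcp_rot: [-3.141, -0.07, -0.0]
wrist_force: [-0.8, -0.1, -3.3]
width: 0.731
```

Request:
move_arm(series="0 0 0 0 -0.1 0 0; 0 0 0 0 -0.17 0.05 0; 0 0 0 0 -0.2 0.13 0; 0 0 0 0 -0.2 0.22 0; 0 0 0 0 -0.2 0.3 0; 0 0 0 0 -0.2 0.35 0; 0 0 0 0 -0.2 0.35 0; 0 0 0 0 -0.2 0.35 0")

```text
time: 42.75
tool_pos: [0.4744, -0.0009, 0.0827]
tcp_rot: [3.141, 0.068, -0.001]
wrist_force: [0.3, -0.2, -3.0]
width: 0.73
```

```bash
python3 go.py -65 59.2 .067; python3 - <<'E'
from meas import *
d=np.load("w15.npz");print(rk(ray([254.3,272],d["K"],d["c"],.1485)[0]))
im,K,c=grab("wrist");cv2.imwrite("pics/w16.png",im[:,:,::-1]); np.savez("w16.npz",im=im,K=K,c=c)
im3=cv2.resize(im,None,fx=3,fy=3,interpolation=cv2.INTER_CUBIC)
for o in navy(im,K,c): print("navy",o[0],rk(o[1]).round(1),rk(ray(o[0],K,c,.114)[0]))
cv2.imwrite("pics/z16.png",cv2.resize(im[200:330,180:330,::-1],None,fx=4,fy=4,interpolation=cv2.INTER_CUBIC))
E
```

```text
shift/100mm [-0.008 -0.004  0.157] turnz -0.0015 at rack [-64.2  58.8] 0.0827 yaw 2.47 w 0.73 F [ 0.3 -0.2 -3. ] t 42.75 tilt [-4.e-04  0.e+00 -1.e+00]
[-60.24951803 -57.30847183]
```

View pics/w16.png

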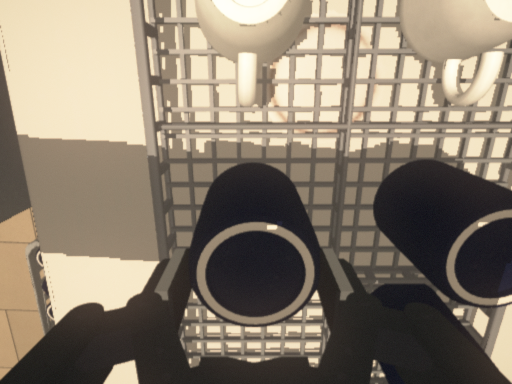

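View pics/z16.png

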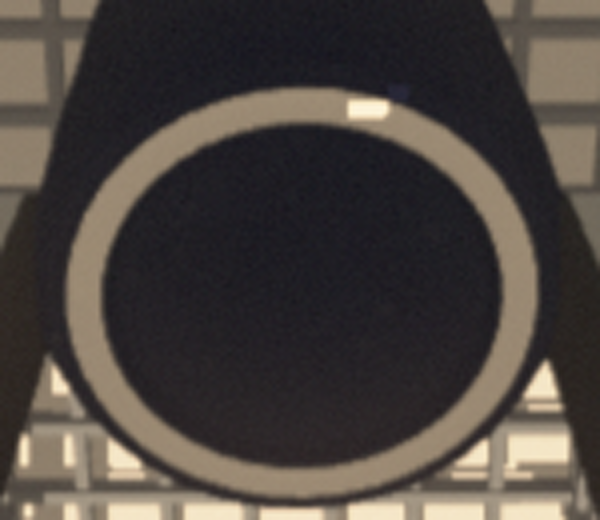

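```bash
python3 - <<'E'
from meas import *
d=np.load("w16.npz");print(rk(ray([255.4,273],d["K"],d["c"],.1139)[0]))
E
```

```text
[-63.42117968  61.68619357]
```

Request:
move_arm(series="0 0 0 -0.01 0 0.05 0; 0 0 0 -0.01 0 0.1 0; 0 0 0 -0.01 0 0.14 0; 0 0 0 -0.01 0 0.16 0; 0 0 0 -0.01 0 0.16 0; 0 0 0 -0.01 0 0.16 0.2; 0 0 0 -0.01 0 0.16 0.5; 0 0 0 -0.01 0 0.16 0.8")

```text
time: 43.6
tool_pos: [0.4742, -0.0007, 0.0673]
tcp_rot: [3.141, 0.068, 0.002]
wrist_force: [0.2, -0.6, -0.1]
width: 0.891
```

Request:
move_arm(series="0 0 0 0 0 0 1; 0 0 0 0 0 0 1; 0 0 0 0 0 0 1; 0 0 0 0 0 -0.1 1; 0 0 0 0 0 -0.3 1; 0 0 0 0 0 -0.55 1; 0 0 0 0 0 -0.8 1; 0 0 0 0 0 -1 1")

```text
time: 44.4
tool_pos: [0.4741, -0.0006, 0.1692]
tcp_rot: [3.141, 0.068, 0.003]
wrist_force: [0.1, 0.6, 0.9]
width: 1.002
```

```bash
python3 go.py -22 358 .16;  python3 go.py -22 358 .063; python3 - <<'E'
from meas import *
im,K,c=grab("wrist");cv2.imwrite("pics/w17.png",im[:,:,::-1]); np.savez("w17.npz",im=im,K=K,c=c)
for o in navy(im,K,c): print("navy",o[0],rk(o[1]).round(1))
E
```

```text
shift/100mm [ 0.417 -2.99   0.093] turnz -0.0013 at rack [-64.5  59.1] 0.1692 yaw 2.49 w 1.002 F [0.1 0.6 0.9] t 44.4 tilt [ 2.1e-03  1.0e-04 -1.0e+00]
shift/100mm [ 0.415 -2.99   1.063] turnz -0.0013 at rack [-64.5  59.1] 0.1692 yaw 2.49 w 1.002 F [0.1 0.6 0.9] t 44.4 tilt [ 2.1e-03  1.0e-04 -1.0e+00]
navy [251.51116943 201.56695557] [-66.   60.3]
navy [416.69445801 201.44777425] [62.3 60. ]
```

Beaker spacing to its twin is 128.3 mm and dy is 0.3 mm. Now I'll fetch the mug from the mat.

Request:
move_arm(series="0 0 0 0.01 -0.1 0 1; 0 0 0 0.03 -0.22 0 1; 0 0 0 0.05 -0.35 0 1; 0 0 0 0.07 -0.48 0 1; 0 0 0 0.09 -0.61 0 1; 0 0 0 0.11 -0.74 0 1; 0 0 0 0.13 -0.87 0 1; 0 0 0 0.14 -1 0 1")

```text
time: 45.25
tool_pos: [0.4833, 0.1012, 0.1668]
tcp_rot: [3.141, 0.069, -0.0]
wrist_force: [0.5, -0.5, -0.4]
width: 0.998
```

Request:
move_arm(series="0 0 0 0.02 -0.12 0 1; 0 0 0 0.04 -0.25 0 1; 0 0 0 0.06 -0.38 0 1; 0 0 0 0.08 -0.5 0 1; 0 0 0 0.1 -0.62 0 1; 0 0 0 0.12 -0.75 0 1; 0 0 0 0.13 -0.88 0 1; 0 0 0 0.14 -1 0 1")

```text
time: 46.05
tool_pos: [0.4928, 0.2015, 0.1669]
tcp_rot: [-3.141, -0.068, 0.0]
wrist_force: [-0.1, -0.0, -0.4]
width: 0.996
```

Request:
move_arm(series="0 0 0 0.02 -0.12 0 1; 0 0 0 0.04 -0.25 0 1; 0 0 0 0.06 -0.38 0 1; 0 0 0 0.08 -0.5 0 1; 0 0 0 0.1 -0.65 0 1; 0 0 0 0.12 -0.8 0 1; 0 0 0 0.135 -0.99 0 1; 0 0 0 0.135 -0.99 0 1")

```text
time: 46.85
tool_pos: [0.5021, 0.3026, 0.167]
tcp_rot: [-3.14, -0.071, -0.001]
wrist_force: [-1.1, 0.1, 0.5]
width: 1.004
```

```bash
python3 go.py -22 358 .063; python3 - <<'E'
from meas import *
im,K,c=grab("wrist");cv2.imwrite("pics/w18.png",im[:,:,::-1]); np.savez("w18.npz",im=im,K=K,c=c)
for o in navy(im,K,c,.094): print("navy",o[0],rk(o[1]).round(1),o[1])
E
```

```text
shift/100mm [0.005 0.028 1.04 ] turnz -0.0004 at rack [-22.5 360.7] 0.167 yaw 2.6 w 1.004 F [-1.1  0.1  0.5] t 46.85 tilt [ 5.0e-04 -1.1e-03 -1.0e+00]
navy [253.75592041 204.2425944 ] [-22.4 359.1] [0.5022912 0.3009866 0.094    ]
```

View pics/w18.png

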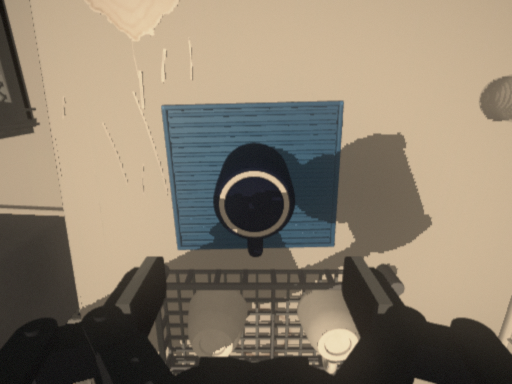

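Request:
move_arm(series="0 0 0 0 0 0.15 1; 0 0 0 0 0 0.35 1; 0 0 0 0 0 0.55 1; 0 0 0 0 0 0.75 1; 0 0 0 0 0 0.9 1; 0 0 0 0 0 1 1; 0 0 0 0 0 1 1; 0 0 0 0 0 1 1")

```text
time: 47.7
tool_pos: [0.5022, 0.2999, 0.0671]
tcp_rot: [-3.141, -0.068, -0.0]
wrist_force: [0.1, 0.0, -0.3]
width: 0.999
```

Request:
move_arm(series="0 0 0 0 0 0 0.6; 0 0 0 0 0 0 0.3; 0 0 0 0 0 0 0; 0 0 0 0 0 0 0; 0 0 0 0 0 0 0; 0 0 0 0 0 0 0; 0 0 0 0 0 0 0; 0 0 0 0 0 0 0")

```text
time: 48.5
tool_pos: [0.5031, 0.3004, 0.0688]
tcp_rot: [-3.14, -0.068, -0.004]
wrist_force: [-1.9, -1.7, 6.0]
width: 0.725
```

```bash
python3 go.py -65 -45 .15
```

```text
shift/100mm [-0.421  4.035 -0.817] turnz -0.0013 at rack [-21.6 358.5] 0.0688 yaw 2.5 w 0.725 F [-1.9 -1.7  6. ] t 48.5 tilt [ 0.0027 -0.001  -1.    ]
```

Request:
move_arm(series="0 0 0 0 0 -0.04 0; 0 0 0 0 0 -0.12 0; 0 0 0 0 0 -0.25 0; 0 0 0 0 0 -0.4 0; 0 0 0 0 0 -0.6 0; 0 0 0 0 0 -0.8 0; 0 0 0 0 0 -0.95 0; 0 0 0 0 0 -1 0")

```text
time: 49.3
tool_pos: [0.5035, 0.3007, 0.1702]
tcp_rot: [-3.139, -0.068, -0.007]
wrist_force: [0.2, 0.2, -2.9]
width: 0.723
```

```bash
python3 go.py -65 -45 .15
```

```text
shift/100mm [-0.427  4.039  0.191] turnz -0.0013 at rack [-21.3 358.8] 0.1702 yaw 2.49 w 0.723 F [ 0.2  0.2 -2.9] t 49.3 tilt [ 0.0044 -0.0022 -1.    ]
```

Request:
move_arm(series="0 0 0 -0.01 0.04 -0.08 0; 0 0 0 -0.02 0.12 -0.18 0; 0 0 0 -0.04 0.25 -0.25 0; 0 0 0 -0.06 0.4 -0.25 0; 0 0 0 -0.08 0.55 -0.25 0; 0 0 0 -0.09 0.7 -0.25 0; 0 0 0 -0.1 0.85 -0.25 0; 0 0 0 -0.11 1 -0.25 0")

```text
time: 50.1
tool_pos: [0.495, 0.1979, 0.1915]
tcp_rot: [3.141, 0.068, -0.001]
wrist_force: [0.4, -0.1, -2.8]
width: 0.725
```

Request:
move_arm(series="0 0 0 -0.01 0.12 0 0; 0 0 0 -0.03 0.25 0 0; 0 0 0 -0.04 0.38 0 0; 0 0 0 -0.05 0.5 0 0; 0 0 0 -0.07 0.62 0 0; 0 0 0 -0.08 0.75 0 0; 0 0 0 -0.1 0.88 0 0; 0 0 0 -0.11 1 0 0")

```text
time: 50.9
tool_pos: [0.4885, 0.098, 0.1919]
tcp_rot: [3.141, 0.068, -0.0]
wrist_force: [-0.2, 0.3, -3.2]
width: 0.72
```

Request:
move_arm(series="0 0 0 -0.01 0.12 0 0; 0 0 0 -0.03 0.25 0 0; 0 0 0 -0.04 0.38 0 0; 0 0 0 -0.05 0.5 0 0; 0 0 0 -0.07 0.62 0 0; 0 0 0 -0.08 0.75 0 0; 0 0 0 -0.1 0.88 0 0; 0 0 0 -0.11 1 0 0")

```text
time: 51.7
tool_pos: [0.4818, -0.0024, 0.1919]
tcp_rot: [3.141, 0.068, -0.0]
wrist_force: [-0.4, -0.1, -4.1]
width: 0.721
```

Request:
move_arm(series="0 0 0 -0.01 0.12 0 0; 0 0 0 -0.03 0.25 0 0; 0 0 0 -0.04 0.38 0 0; 0 0 0 -0.05 0.5 0 0; 0 0 0 -0.07 0.65 0 0; 0 0 0 -0.08 0.82 0 0; 0 0 0 -0.1 1 0 0; 0 0 0 -0.1 1 0 0")

```text
time: 52.5
tool_pos: [0.4764, -0.1038, 0.192]
tcp_rot: [3.14, 0.065, 0.0]
wrist_force: [0.1, 0.9, -2.7]
width: 0.724
```

```bash
python3 go.py -65 -45.5 .072
```

```text
shift/100mm [0.02  0.013 1.2  ] turnz -0.0023 at rack [-67.  -44.1] 0.192 yaw 2.38 w 0.724 F [ 0.1  0.9 -2.7] t 52.5 tilt [ 1.e-04  1.e-03 -1.e+00]
```

Request:
move_arm(series="0 0 0 0.01 0.01 0.12 0; 0 0 0 0.01 0.02 0.3 0; 0 0 0 0.01 0.02 0.48 0; 0 0 0 0.01 0.02 0.65 0; 0 0 0 0.01 0.02 0.8 0; 0 0 0 0.01 0.02 0.9 0; 0 0 0 0.01 0.02 0.9 0; 0 0 0 0.01 0.02 0.9 0")

```text
time: 53.3
tool_pos: [0.4775, -0.1033, 0.1018]
tcp_rot: [-3.141, -0.069, 0.0]
wrist_force: [-0.3, -0.0, -2.5]
width: 0.719
```

```bash
python3 go.py -65 -45.5 .072;python3 - <<'E'
from meas import *
im,K,c=grab("wrist");cv2.imwrite("pics/w19.png",cv2.resize(im[:,:,::-1],(800,600),interpolation=cv2.INTER_CUBIC)); np.savez("w19.npz",im=im,K=K,c=c)
for o in navy(im,K,c): print("navy",o[0],rk(o[1]).round(1),o[1])
E
```

```text
shift/100mm [0.009 0.019 0.298] turnz -0.0011 at rack [-65.9 -43.6] 0.1018 yaw 2.52 w 0.719 F [-0.3 -0.  -2.5] t 53.3 tilt [-3.e-04 -2.e-04 -1.e+00]
navy [476.86177572 245.31455485] [ 61.9 -45.1] [ 0.60517334 -0.09887165  0.098     ]
navy [254.19541423 268.86702474] [-65.6 -60.3] [ 0.47856425 -0.12001269  0.098     ]
```

View pics/w19.png

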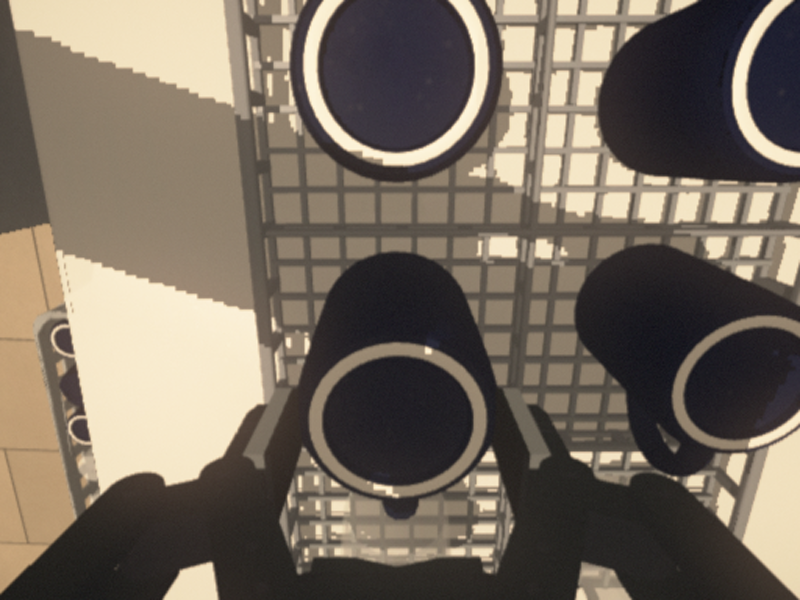

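Request:
move_arm(series="0 0 0 0 0.01 0.08 0; 0 0 0 0 0.015 0.16 0; 0 0 0 0 0.015 0.23 0; 0 0 0 0 0.015 0.28 0; 0 0 0 0 0.015 0.305 0; 0 0 0 0 0.015 0.31 0; 0 0 0 0 0.015 0.31 0; 0 0 0 0 0.015 0.31 0.2")

```text
time: 54.15
tool_pos: [0.4773, -0.1053, 0.0729]
tcp_rot: [3.141, 0.068, -0.002]
wrist_force: [-7.7, 0.7, 14.4]
width: 0.722
```

Request:
move_arm(series="0 0 0 0 0 0 0.5; 0 0 0 0 0 0 0.8; 0 0 0 0 0 0 1; 0 0 0 0 0 0 1; 0 0 0 0 0 -0.1 1; 0 0 0 0 0 -0.3 1; 0 0 0 0 0 -0.55 1; 0 0 0 0 0 -0.8 1")

```text
time: 54.95
tool_pos: [0.4774, -0.105, 0.152]
tcp_rot: [-3.141, -0.068, 0.001]
wrist_force: [0.9, -0.5, -0.5]
width: 0.997
```

Request:
move_arm(series="0 0 0 0.1 -0.1 -0.15 1; 0 0 0 0.2 -0.25 -0.3 1; 0 0 0 0.3 -0.4 -0.45 1; 0 0 0 0.4 -0.55 -0.6 1; 0 0 0 0.5 -0.7 -0.75 1; 0 0 0 0.6 -0.85 -0.9 1; 0 0 0 0.7 -1 -1 1; 0 0 0 0.7 -1 -1 1")

```text
time: 55.75
tool_pos: [0.5455, 0.0001, 0.253]
tcp_rot: [-3.14, -0.072, -0.006]
wrist_force: [-0.1, -0.3, -0.4]
width: 0.999
```

Request:
move_arm(series="0 0 0 0 0 -0.1 1; 0 0 0 0 0 -0.3 1; 0 0 0 0 0 -0.5 1; 0 0 0 0 0 -0.7 1; 0 0 0 0 0 -0.7 1; 0 0 0 0 0 -0.7 1; 0 0 0 0 0 -0.7 1; 0 0 0 0 0 -0.7 1")

```text
time: 56.55
tool_pos: [0.5422, -0.0022, 0.3192]
tcp_rot: [-3.141, -0.068, 0.004]
wrist_force: [0.1, -0.3, 0.3]
width: 0.997
```

```bash
python3 - <<'E'
from meas import *
s=bot.read_state();print(s["time"],s["tool_pos"],s["tcp_rot"],s["wrist_force"])
im,K,c=grab("wrist");cv2.imwrite("pics/w20.png",cv2.resize(im[:,:,::-1],(800,600),interpolation=cv2.INTER_CUBIC)); np.savez("w20.npz",im=im,K=K,c=c)
for o in navy(im,K,c): print("navy",o[0],rk(o[1]).round(1))
for o in white(im,K,c): print("white",o[0],rk(o[1]).round(1),o[3])
im,K,c=grab("scene");cv2.imwrite("pics/s20.png",im[:,:,::-1])
E
```

```text
56.55 [ 0.54224283 -0.00222449  0.31915313] [-3.1406704  -0.06795768  0.00449854] [ 0.08612346 -0.27776862  0.27689911]
navy [197.85557048 157.10573324] [-65.8  60.1]
navy [302.52380371 157.24493408] [63.  59.7]
navy [202.20399984 234.04433187] [-66.2 -44.1]
navy [299.35898844 234.49255371] [ 63.8 -44.9]
white [305.03253174  39.66453044] [ 63.8 194.4] 0.9028908134508916
white [195.26287842  40.29975891] [-66.1 194. ] 0.9389518509975928
white [  5.52960841 213.56719971] [-348.2  -26.4] 0.8073303419333931
```

View pics/w20.png

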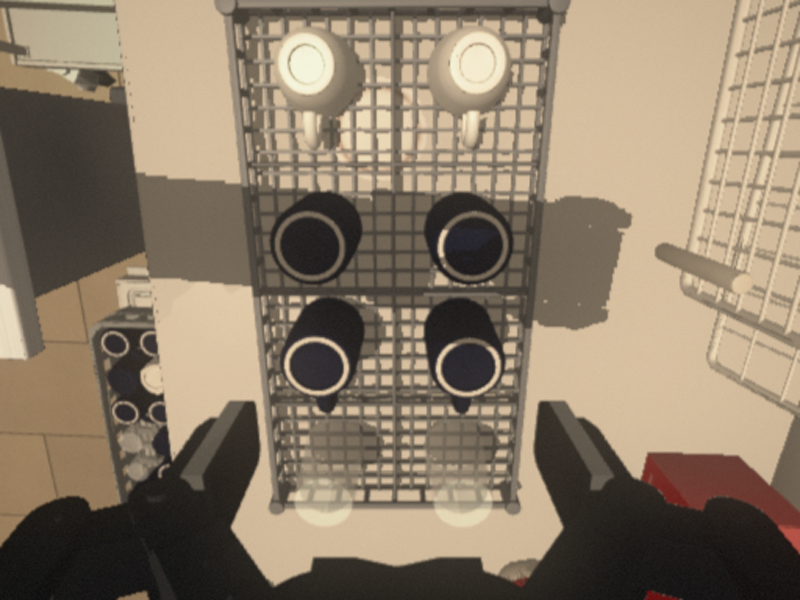

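View pics/s20.png

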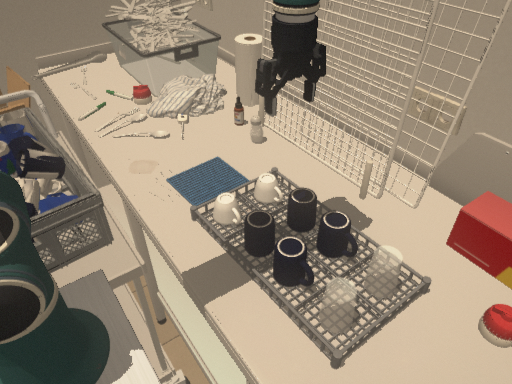

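```bash
python3 - <<'E'
from meas import *
d=np.load("w20.npz");im,K,c=d["im"],d["K"],d["c"]
cv2.imwrite("pics/z20.png",cv2.resize(im[260:345,175:335,::-1],None,fx=5,fy=5,interpolation=cv2.INTER_CUBIC))
cv2.imwrite("pics/z21.png",cv2.resize(im[15:105,165:335,::-1],None,fx=4.7,fy=4.7,interpolation=cv2.INTER_CUBIC))
E
```

```text
(no output)
```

View pics/z20.png

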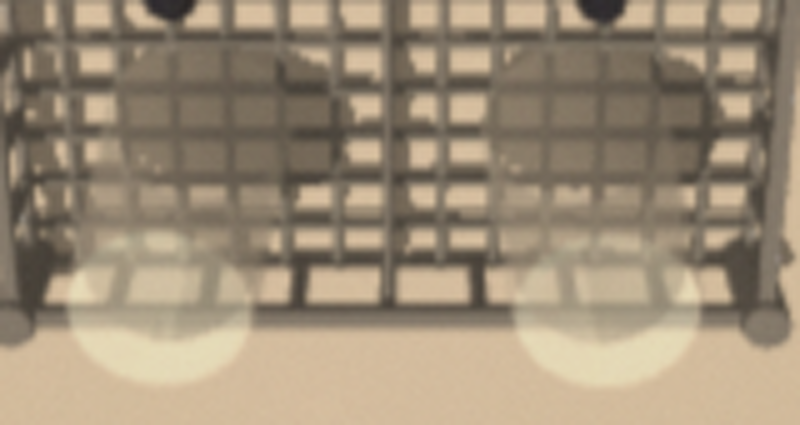

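View pics/z21.png

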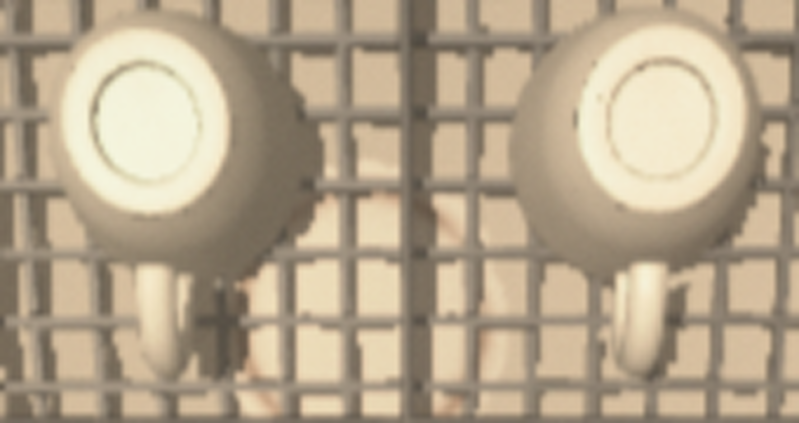

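```bash
python3 - <<'E'
from meas import *
d=np.load("w20.npz");im,K,c=d["im"],d["K"],d["c"]
for u in((160,308),(607,309)): print(rk(ray(np.array(u)/5+[174.6,259.6],K,c,.104)[0]))
s=bot.read_state();print(s["time"],abs(s["joint_vel"]).max())
E
```

```text
[ -66.34752685 -181.41827993]
[  64.2233229  -181.76684991]
56.65 0.007327182692752074
```

All four pieces are within about 1.6 mm of their places, and the arm is clear and at rest. Handing in.

```bash
python3 -c "
from workcell import bot
print(bot.finish_job())"
```

```text
the job is handed in; nothing more can be done
None
```

The four front-row pieces now stand on the rack floor in line with their back-row twins, and I handed the job in at about 57 s. I stood the mug on the mat, then moved the cup to column 1, the glass to column 4 and the beaker to column 2, and brought the mug back to column 3.

The last wrist picture, measured against the twins (nominal spacing 129 mm), gave:

| Piece | Spacing to twin (mm) | Sideways offset (mm) |
|---|---|---|
| Cup | 129.9 | 0.4 |
| Beaker | 128.8 | 0.4 |
| Mug | 130.0 | 0.8 |
| Glass | 130.6 | 0.3 |

- **Handles:** by eye they point the same way as their twins' handles. I did not measure the angle.
- **Nothing tipped:** every piece is upright, the mat is empty and the gripper is clear. The back-row twins measured in their original places to within about 1 mm.
- **Failed check:** the first grip on the cup did not close, because I commanded the jaws too wide. The cup stayed standing, and the second try lifted it.
- **Disagreement:** close-up views taken while carrying a piece differed from the arm's own position by about 2 mm. I put that down to perspective and went by the arm. The final picture supports that.

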